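Roll-check two shafts and reject the out-of-round one

TASK

Check the two steel shafts on the sprung inspection plate for roundness: with the hand pad, press gently on one shaft after the other and roll each across the plate, under the pad, until it drops into the trough at the plate's far edge (keep the pressure light, yield when a shaft lifts the pad, and never press harder than 18 N). One of them is out of round and lifts the pad as it rolls: lay that one in the tray, leave the true one lying in the trough, and set the pad down flat on the bare worktop; leave the other things on the bench alone.

Things in the scene. Friction and masses are not known exactly. Their poses are not given: they have to be found in the camera images.
- bed: Inspection bed, 160 x 250 mm, 36 mm high, fixed to the worktop. Origin: centre of its underside; +x from the starting side towards the trough, z up. A dark base carries an aluminium plate on springs, which can only sink straight down, at most 6 mm: it starts to sink at about 7 N and takes about 7 N more per mm. Two lanes along x, centred at y = +65 and -65 mm, one shaft in each.
- plate_top (a point): Point on the flat rolling surface, 36 mm above the bed's origin, midway between the lanes, at bed x = -35 mm, where the shafts start (within 5 mm). The rolling surface runs from bed x = -85 to +22 mm. Two low pins per lane at bed x = -78 mm stand 7 mm above it.
- trough (a point): Point on the trough's floor, midway between the lanes, at bed x = +30 mm. At bed x = +22 mm the rolling surface steps down by 2 mm to the trough's floor, which runs on to the plate's edge at x = +75 mm. A shaft in the trough lies between the step and the stop pins, its axis at bed x = 28 to 35 mm.
- stop_pins (a point): Point at bed x = +48 mm, midway between the lanes, level with the tops of the stop pins. Per lane two steel pins, 8 mm thick, at this x, 35 mm to either side of the lane's centre; their tops are 10 mm above the rolling surface. Between the two pins of a lane the way is free for fingers.
- shaft_a: Steel shaft, 90 mm long, 18 mm thick, 0.13 to 0.2 kg, across one lane. Origin: its middle; y runs along it, x and z turn as it rolls. One of the two shafts (either, not told here) is out of round: an oval of 18 x 22 mm that lies on its flat side at first, 18 mm high, and stands 4 mm higher after a quarter turn, low again after a half turn, and so on. The other is round.
- shaft_b: The other steel shaft, of the same look, length and mass, in the other lane; same axes. Either of the two may be the oval one.
- pad: Grey hand pad with a flat rubber face below: base 110 x 70 mm, 13 mm thick; 0.18 to 0.29 kg. Origin: centre of its underside; x along the 110 mm. An upright grip rib stands on its middle: 14 mm thick (along x), 60 mm wide (along y), up to 52 mm above the origin; pinch it across its thickness. It starts on the worktop on one side of the bed.
- tray: Open white tray for rejects, fixed, 120 x 140 mm outside, 28 mm high, wall and floor 4 mm. Origin: centre of its underside; y along the 140 mm. It stands on the other side of the bed from the pad.
- timer: Flat white lab timer, 62 x 62 x 18 mm, bystander on the worktop behind the bed. Origin: centre of its underside.
- tape: Roll of tape lying flat, 66 mm across, 18 mm high, bystander. Origin: centre of its underside.
- weight: Brass calibration weight, 29 mm across, 50 mm high, bystander. Origin: centre of its underside.
- vial: Small glass vial with screw cap, 21 mm across, 50 mm high, bystander. Origin: centre of its underside.

How it is judged:
On the way, in this order (a step that is already met when the one before it is completed fails the run):
1. one shaft is rolled under the pressed pad over the second half of the plate (((contact force between shaft_a and pad above 1.5 N and contact force between shaft_a and bed above 1.5 N and angular speed of shaft_a above 0.1 rad/s and x of shaft_a in the frame of bed between -0.008 and 0.026 m and y of shaft_a in the frame of bed between -0.1 and 0.1 m) or (contact force between shaft_b and pad above 1.5 N and contact force between shaft_b and bed above 1.5 N and angular speed of shaft_b above 0.1 rad/s and x of shaft_b in the frame of bed between -0.008 and 0.026 m and y of shaft_b in the frame of bed between -0.1 and 0.1 m))), for 0.05 s.
2. with that shaft in the trough, the other one is rolled under the pressed pad in the same way ((((x of shaft_a in the frame of bed between 0.024 and 0.04 m and y of shaft_a in the frame of bed between -0.12 and 0.12 m and z of shaft_a in the frame of bed between 0.03 and 0.05 m and angle between the y axis of shaft_a and the y axis of bed, either way round below 0.2 rad) and (contact force between shaft_b and pad above 1.5 N and contact force between shaft_b and bed above 1.5 N and angular speed of shaft_b above 0.1 rad/s and x of shaft_b in the frame of bed between -0.008 and 0.026 m and y of shaft_b in the frame of bed between -0.1 and 0.1 m)) or ((x of shaft_b in the frame of bed between 0.024 and 0.04 m and y of shaft_b in the frame of bed between -0.12 and 0.12 m and z of shaft_b in the frame of bed between 0.03 and 0.05 m and angle between the y axis of shaft_b and the y axis of bed, either way round below 0.2 rad) and (contact force between shaft_a and pad above 1.5 N and contact force between shaft_a and bed above 1.5 N and angular speed of shaft_a above 0.1 rad/s and x of shaft_a in the frame of bed between -0.008 and 0.026 m and y of shaft_a in the frame of bed between -0.1 and 0.1 m)))), for 0.05 s.
3. both shafts lie in the trough (x of shaft_a in the frame of bed between 0.024 and 0.04 m and y of shaft_a in the frame of bed between -0.12 and 0.12 m and z of shaft_a in the frame of bed between 0.03 and 0.05 m and angle between the y axis of each of shaft_a, shaft_b and the y axis of bed, either way round below 0.2 rad and x of shaft_b in the frame of bed between 0.024 and 0.04 m and y of shaft_b in the frame of bed between -0.12 and 0.12 m and z of shaft_b in the frame of bed between 0.03 and 0.05 m), for 0.05 s.
At the end, for the whole second after the job is handed in: The round shaft lies in the trough across its lane (within 0.2 rad), the out-of-round one lies on the floor of the tray, wholly inside, the pad stands flat on the bare worktop touching neither bed nor tray, and all are released and at rest (x of shaft_a in the frame of bed between 0.024 and 0.04 m and y of shaft_a in the frame of bed between -0.12 and 0.12 m and z of shaft_a in the frame of bed between 0.03 and 0.05 m and angle between the y axis of shaft_a and the y axis of bed, either way round below 0.2 rad and x of shaft_b in the frame of tray between -0.05 and 0.05 m and y of shaft_b in the frame of tray between -0.06 and 0.06 m and z of shaft_b in the frame of tray between 0.005 and 0.025 m and height (world z) of pad below 0.006 m and angle between pad's own z axis and vertical below 0.06 rad and contact force between pad and bed below 0.01 N and contact force between pad and tray below 0.01 N and linear speed of each of shaft_a, shaft_b below 0.02 m/s and linear speed of pad below 0.01 m/s).
It fails at once if a shaft is pressed with the pad by more than 18 N (contact force between any of shaft_a, shaft_b and pad above 18 N).
It fails at once if the bed is pressed by more than 25 N by fingers or pad (contact force between any of the fingers, pad and bed above 25 N).
It fails at once if a bystander is moved by more than 20 mm (distance of any of timer, tape, weight, vial from where it was at the start of the episode above 0.02 m).
It also fails if it takes over 72 s, if anything falls off the work surface, if the arm or the gripper's body presses on something with over 40 N, if the wrist force passes 120 N, or if a joint passes its speed limit or range.

ROBOT

A 6-joint arm with a two-finger parallel gripper is mounted at the origin on a cart in front of the work surface, level with it; the furniture and walls round the work are solid. World frame = base frame: x ahead of the robot, y to its left, z up, the work surface at z = 0. Lengths are in m, angles in rad, forces in N, time in s.
With the tool pointing down it reaches from about 0.375 to 0.9 m from the base axis. Payload 3.1 kg.
Tool frame: the origin (TCP) lies on the mounting face of the last link; the fingertips stand 182 mm ahead of it and the grasp point (between the pads) lies 164 mm ahead of it; z points along the fingers, y is the direction in which the jaws open and shut (so a half turn about z gives the same grasp; the last joint's range is limited). The gripper opens to 87 mm and grips with 3 to 60 N. Pads are 19 mm wide; open, the fingers measure 117 mm over their backs; the gripper's body (75 mm by 190 mm) begins 51 mm behind the grasp point.
Start: joints at [1.087, 0.527, 1.433, -0, 1.181, -0.178], TCP at [0.188, 0.596, 0.405] pointing down, gripper open.
Joint ranges: [-3.08, 3.08], [-0.75, 2.2], [0.22, 2.44], [-1.43, 4.57], [0, 2.65], [-2.85, 2.85]. Speed limits (rad/s): [2.79, 2.79, 3.14, 3.14, 3.14, 3.14].

INTERFACE

Orientations are given as a 3x3 rotation matrix whose columns are the frame's x, y, z axes.
In Python, from rig import env, cams, job gives the robot as it stands.
- The arm moves only by the tool servo_tool, never from a script. Its arguments are lists of equal length, an entry for each row: "dp": the shift along the world's x, y, z each as a share of 20 mm, from -1 to 1, a list of three; "turn": the turn about the world's z as a share of 5 degrees, from -1 to 1; "gripper": the opening, from -1 (shut) to 1 (fully open). In form: {"dp": [[x, y, z], ...], "turn": [turn, ...], "gripper": [gripper, ...]}. A call has 1 to 8 rows; each row shifts and turns the pose as measured when the row begins; what a row does not reach is not made up. A row lasts 1/8 s, in which the tool goes at most 62.5 mm and 10.7 degrees, less where a joint would pass 70% of its speed; a pose out of reach is approached as far as the arm can. A call with a number of a shift or a turn outside -1 to 1 is refused whole. A call with a gripper value outside its range is refused whole. The fingers move at their own pace and stop on an object; "force" is the grip in N (left out, the last holds). Time passes only in rows, so rows that do not move let the fingers close. It gives the time, the measured TCP pose, the force and the opening at its end, in the units of the state.
- env.observe(): the state, without advancing time (a new reading comes with each control period).
- cams.capture(name): name is "side" or "top"; returns a dict with "frame" (400x640x3 uint8, blue, green, red), "range_z" (400x640 float32, m along the optical axis (not along the pixel's ray), 0 where there is no reading), "fx", "fy", "cx", "cy" (pixels), "R" (3x3) and "t" (3): a world point X has camera coordinates R X + t. Camera axes: x right, y down, z forward; pixel columns grow to the right and rows downward; lengths in m; the calibration is good to about 2 mm. A picture is of the moment at which its call begins.
- job.hand_in(): hands the job in, once; it reports no verdict.
The state is a dict: "clock": time; "joint_pos": joint angles; "joint_vel": joint speeds; "tau": joint torques, N m; "tool_pos": TCP position; "tcp_rot": TCP orientation; "ft_force": force on the tool from outside, world axes, zero at the start; "wrist_torque": the same for the moment, N m; "gripper_width": finger opening in m.
Only numpy, scipy, OpenCV 4.12 (cv2) and the standard library are available. Lean on these libraries where they do the work, as an engineer would, in place of code of your own. Each camera call takes 0.05 s, during which the arm holds its last target.

## Working session

There is one attempt and no reset: what is moved stays moved. The work goes in short steps, Python scripts to look and compute and a tool call to move; the robot and the scene stay as the last step left them, time stands still between calls to the robot, and variables do not carry over. Pictures are saved under pics/ and viewed, and the job is handed in when it is done.

Besides the shell and the picture viewer there is one more tool, called after "Emit:" by a JSON object that holds its "fn" and its "kwargs", one argument or row to a line. servo_tool: Moves the arm, as the interface text tells. Shift numbers are shares of 20 mm and turn numbers shares of 5 degrees, none past 1 either way. Its arguments: {"type":"object","properties":{"dp":{"type":"array"},"turn":{"type":"array"},"gripper":{"type":"array"},"force":{"type":"number"}},"required":["dp","turn","gripper"]}

```bash
ls; mkdir -p pics; python3 - <<'E'
from rig import env,cams,job
import cv2,numpy as np
s=env.observe()
for k,v in s.items(): print(k,np.round(v,3).tolist())
for n in("top","side"):
    c=cams.capture(n); cv2.imwrite(f"pics/{n}0.png",c["frame"]); np.savez(f"/tmp/{n}0.npz",**c)
    print(n,c["fx"],c["fy"],c["cx"],c["cy"],np.round(c["R"],4).tolist(),np.round(c["t"],4).tolist())
E
```

```text
pics
clock 0.0
joint_pos [1.088, 0.528, 1.434, 0.0, 1.181, -0.178]
joint_vel [-0.001, 0.0, -0.0, 0.001, 0.001, -0.001]
tau [-0.002, -44.004, -17.659, 0.063, 0.058, -0.0]
tool_pos [0.187, 0.596, 0.404]
tcp_rot [[-0.954, 0.3, -0.001], [0.3, 0.954, -0.002], [0.0, -0.002, -1.0]]
ft_force [0.431, 0.278, -0.715]
wrist_torque [-0.001, 0.042, 0.0]
gripper_width 0.087
top 437.8637315339401 437.8637315339401 318.6060021271376 200.7061200518869 [[0.0061, -0.9999, 0.012], [-0.9961, -0.0072, -0.088], [0.0881, -0.0115, -0.996]] [-0.0036, 0.6082, 1.1783]
side 457.4512995058865 457.4512995058865 323.1432934858443 200.59062089561183 [[-0.8941, -0.4478, 0.0077], [-0.2935, 0.5728, -0.7653], [0.3383, -0.6865, -0.6436]] [0.5301, 0.2306, 0.8891]
```

View pics/top0.png

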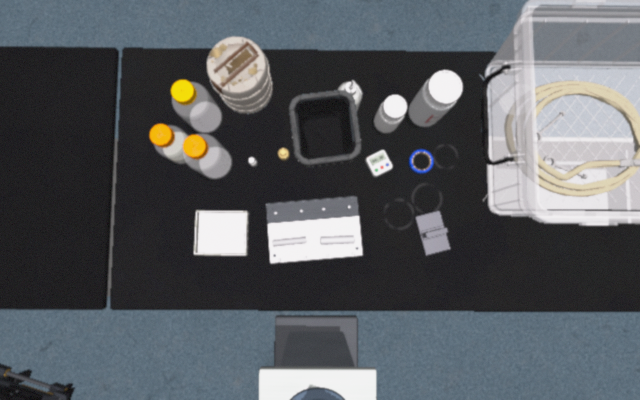

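View pics/side0.png

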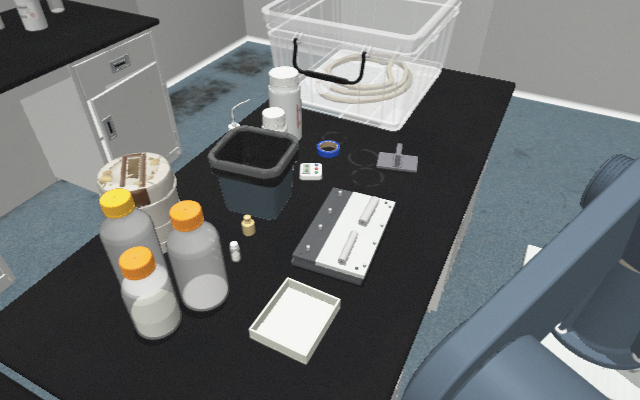

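The bed is centred near top-image pixel (314,230) with its dark trough on the far side. The pad is on the right at (433,233), the tray on the left at (220,233), and the shafts are at about (289,241) and (337,239). Next I'll enlarge and measure.

```bash
cat > h.py <<'E'
import numpy as np,cv2
def proj(c,X):
    p=c["R"]@np.asarray(X,float)+c["t"]; return np.array([c["fx"]*p[0]/p[2]+c["cx"],c["fy"]*p[1]/p[2]+c["cy"]])
def onz(c,uv,z):
    d=np.array([(uv[0]-c["cx"])/c["fx"],(uv[1]-c["cy"])/c["fy"],1.]); R=c["R"];o=-R.T@c["t"];w=R.T@d
    return o+w*(z-o[2])/w[2]
def cloud(c):
    Z=c["range_z"];v,u=np.mgrid[:400,:640]
    P=np.stack([(u-c["cx"])/c["fx"]*Z,(v-c["cy"])/c["fy"]*Z,Z],-1)
    return (P-c["t"])@c["R"]
E
python3 - <<'E'
import cv2,numpy as np
a=cv2.imread("pics/top0.png")[190:270,260:370]; cv2.imwrite("pics/c_bed.png",cv2.resize(a,None,fx=7,fy=7,interpolation=cv2.INTER_CUBIC))
a=cv2.imread("pics/top0.png")[200:265,400:465]; b=cv2.imread("pics/top0.png")[200:265,187:257]
cv2.imwrite("pics/c_pad.png",cv2.resize(np.hstack([a,b]),None,fx=5.5,fy=5.5,interpolation=cv2.INTER_CUBIC))
a=cv2.imread("pics/side0.png")[180:290,285:405]; cv2.imwrite("pics/c_side.png",cv2.resize(a,None,fx=5,fy=5,interpolation=cv2.INTER_CUBIC))
E
```

```text
(no output)
```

View pics/c_bed.png

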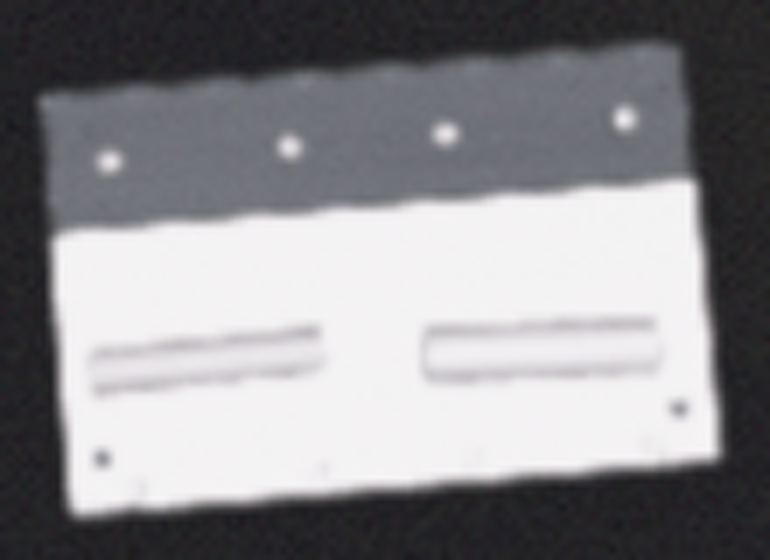

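View pics/c_pad.png

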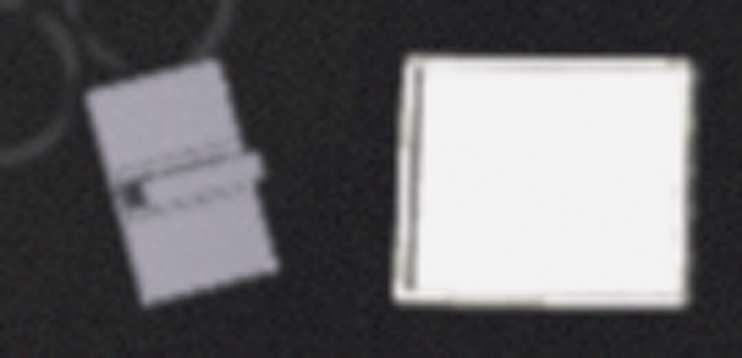

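View pics/c_side.png

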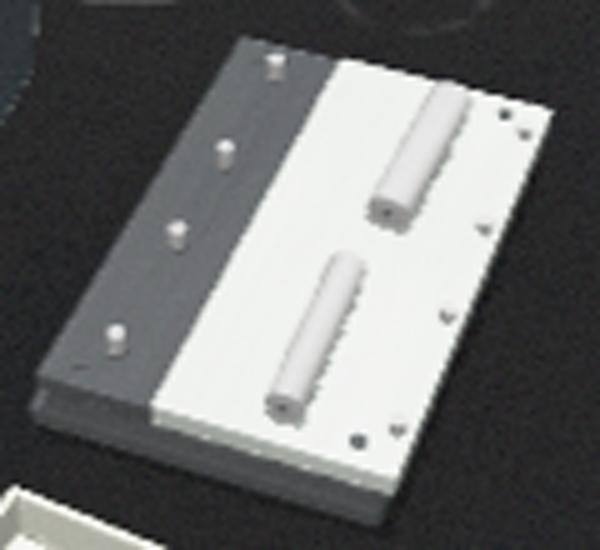

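```bash
python3 - <<'E'
import numpy as np
from h import *
c=np.load("/tmp/top0.npz")
f=lambda p,z,s=7,o=(260,190):onz(c,(p[0]/s+o[0],p[1]/s+o[1]),z)[:2]
pins=np.array([f(p,.046) for p in[(109,161),(290,147),(445,133),(624,119)]]); print("pins",pins.round(4).tolist())
st=np.array([f(p,.036) for p in[(52,232),(697,178)]]);fr=np.array([f(p,.036) for p in[(72,517),(720,460)]])
fa=np.array([f(p,.034) for p in[(38,95),(678,42)]])
print("step",st,"front",fr,"far",fa)
for a in(pins[[0,3]],st,fr,fa):
    d=a[0]-a[1]; print("yaw of bed y",np.degrees(np.arctan2(-d[0],d[1])),"len",np.hypot(*d),"mid",a.mean(0))
for n,pts in dict(L=[(90,350),(320,328),(325,368),(95,395)],R=[(425,328),(655,320),(660,370),(428,380)]).items():
    a=np.array([f(p,.045) for p in pts]);m=a.mean(0);d=a[0]+a[3]-a[1]-a[2];print(n,m.round(4),np.degrees(np.arctan2(-d[0],d[1])),np.hypot(*d)/2, np.hypot(*(a[0]-a[3])),np.hypot(*(a[1]-a[2])))
# pad: crop2 scale5.5 origin (400,200)
g=lambda p,z:f(p,z,5.5,(400,200))
a=np.array([g(p,.013) for p in[(85,92),(218,60),(278,268),(147,305)]]);d=a[0]+a[1]-a[2]-a[3]
print("pad",a.mean(0),np.degrees(np.arctan2(d[1],d[0])),np.hypot(*d)/2)
b=np.array([g(p,.052) for p in[(145,185),(260,155),(268,175),(150,208)]]);print("rib",b.round(4).tolist(),b.mean(0))
t=lambda p,z:f(p,z,5.5,(187-65,200))
a=np.array([t(p,.028) for p in[(408,55),(693,60),(688,305),(395,300)]]);print("tray",a.round(4).tolist(),a.mean(0))
P=cloud(c)
for u,v in[(433,225),(433,233),(337,239),(289,242),(315,250),(315,210),(220,235)]: print(u,v,P[v,u].round(4))
for n,(u,v) in dict(timer=(379,163),tape=(422,161),weight=(284,154),vial=(252,161)).items(): print(n,P[v,u].round(3))
E
```

```text
pins [[0.5724, 0.1166], [0.5783, 0.0469], [0.5841, -0.0129], [0.59, -0.0822]]
step [[ 0.54525844  0.13910054]
 [ 0.5679251  -0.11143457]] front [[ 0.43572304  0.12961739]
 [ 0.45891949 -0.12010098]] far [[ 0.59869544  0.14563974]
 [ 0.62130023 -0.10430838]]
yaw of bed y 5.069757696018333 len 0.19949787471095407 mid [0.58120656 0.01719766]
yaw of bed y 5.1696461575391055 len 0.25155837819262516 mid [0.55659177 0.01383298]
yaw of bed y 5.307000969703719 len 0.2507934283451067 mid [0.44732127 0.00475821]
yaw of bed y 5.167654936046627 len 0.2509682004546405 mid [0.60999784 0.02066568]
L [0.4961 0.0777] 6.4096690294015914 0.08864956107745588 0.017301472516129308 0.015428236152675572
R [ 0.501  -0.0507] 2.5706042046289452 0.08893147816566568 0.01992856494178754 0.01924100877529051
pad [ 0.52210799 -0.31798494] 15.376311846302176 0.10967115586498706
rib [[0.5193, -0.2892], [0.5343, -0.3458], [0.5246, -0.3495], [0.5082, -0.2915]] [ 0.52159166 -0.31900091]
tray [[0.5802, 0.3352], [0.5787, 0.1936], [0.4575, 0.1936], [0.4592, 0.3378]] [0.51889622 0.26506013]
433 225 [ 0.5441 -0.3191  0.0095]
433 233 [ 0.5211 -0.3062  0.0554]
337 239 [ 0.5035 -0.049   0.0542]
289 242 [0.4947 0.0791 0.0523]
315 250 [0.4735 0.0094 0.0356]
315 210 [0.5819 0.0102 0.0355]
220 235 [ 0.5127  0.2745 -0.0008]
timer [ 0.717 -0.169  0.014]
tape [ 0.726 -0.294 -0.001]
weight [0.735 0.096 0.041]
vial [0.713 0.182 0.05 ]
```

Emit:
{"fn": "servo_tool", "kwargs": {
  "dp": [
    [1,-1,0],
    [1,-1,0],
    [1,-1,0],
    [1,-1,0],
    [1,-1,0],
    [1,-1,0],
    [1,-1,0],
    [1,-1,0]
  ],
  "turn": [-1,-1,-1,-1,-1,-1,-1,-1],
  "gripper": [0.2,0.2,0.2,0.2,0.2,0.2,0.2,0.2],
  "force": 40
}}

```text
clock: 1.1
tool_pos: [0.3492, 0.4311, 0.3998]
tcp_rot: [[-0.522, 0.853, -0.008], [0.853, 0.522, -0.005], [0.0, -0.01, -1.0]]
ft_force: [0.2, 0.0, 0.7]
gripper_width: 0.0521
```

Emit:
{"fn": "servo_tool", "kwargs": {
  "dp": [
    [0.5,-1,0],
    [0.5,-1,0],
    [0.5,-1,0],
    [0.5,-1,0],
    [0.5,-1,0],
    [0.5,-1,0],
    [0.5,-1,0],
    [0.5,-1,0]
  ],
  "turn": [-0.8,-0.8,-0.8,-0.8,0,0,0,0],
  "gripper": [0.2,0.2,0.2,0.2,0.2,0.2,0.2,0.2]
}}

```text
clock: 2.1
tool_pos: [0.4314, 0.2648, 0.3969]
tcp_rot: [[-0.256, 0.967, -0.015], [0.967, 0.256, -0.005], [-0.001, -0.016, -1.0]]
ft_force: [0.9, 0.1, 0.2]
gripper_width: 0.0522
```

Emit:
{"fn": "servo_tool", "kwargs": {
  "dp": [
    [0.5,-1,0],
    [0.5,-1,0],
    [0.5,-1,0],
    [0.5,-1,0],
    [0.5,-1,0],
    [0.5,-1,0],
    [0.5,-1,0],
    [0.5,-1,0]
  ],
  "turn": [0,0,0,0,0,0,0,0],
  "gripper": [0.2,0.2,0.2,0.2,0.2,0.2,0.2,0.2]
}}

```text
clock: 3.1
tool_pos: [0.5124, 0.099, 0.3942]
tcp_rot: [[-0.256, 0.966, -0.022], [0.967, 0.256, -0.006], [0.0, -0.023, -1.0]]
ft_force: [0.4, 0.3, 0.0]
gripper_width: 0.0526
```

Emit:
{"fn": "servo_tool", "kwargs": {
  "dp": [
    [0,-1,-0.3],
    [0,-1,-0.3],
    [0,-1,-0.3],
    [0,-1,-0.3],
    [0,-1,-0.3],
    [0,-1,-0.3],
    [0,-1,-0.3],
    [0,-1,-0.3]
  ],
  "turn": [0,0,0,0,0,0,0,0],
  "gripper": [0.2,0.2,0.2,0.2,0.2,0.2,0.2,0.2]
}}

```text
clock: 4.1
tool_pos: [0.512, -0.0664, 0.3426]
tcp_rot: [[-0.256, 0.966, -0.026], [0.967, 0.256, -0.005], [0.002, -0.026, -1.0]]
ft_force: [-0.2, 0.1, 0.6]
gripper_width: 0.0524
```

Emit:
{"fn": "servo_tool", "kwargs": {
  "dp": [
    [0.08,-1,-0.3],
    [0.08,-1,-0.3],
    [0.08,-1,-0.3],
    [0.08,-1,-0.3],
    [0.08,-1,-0.3],
    [0.08,-1,-0.3],
    [0.08,-1,-0.3],
    [0.08,-1,-0.3]
  ],
  "turn": [0,0,0,0,0,0,0,0],
  "gripper": [0.2,0.2,0.2,0.2,0.2,0.2,0.2,0.2]
}}

```text
clock: 5.1
tool_pos: [0.5255, -0.2368, 0.291]
tcp_rot: [[-0.255, 0.966, -0.026], [0.967, 0.255, -0.004], [0.003, -0.026, -1.0]]
ft_force: [-0.1, 0.5, 0.2]
gripper_width: 0.0521
```

Emit:
{"fn": "servo_tool", "kwargs": {
  "dp": [
    [0,-1,0],
    [0,-1,0],
    [0,-1,0],
    [0,-1,0],
    [0,0,0],
    [0,0,0]
  ],
  "turn": [0,0,0,0,0,0],
  "gripper": [0.2,0.2,0.2,0.2,0.2,0.2]
}}

```text
clock: 5.85
tool_pos: [0.5253, -0.3242, 0.2909]
tcp_rot: [[-0.253, 0.967, -0.026], [0.967, 0.253, -0.004], [0.002, -0.026, -1.0]]
ft_force: [0.4, 0.0, -0.6]
gripper_width: 0.0523
```

```bash
python3 - <<'E'
from rig import env,cams
import cv2,numpy as np
s=env.observe()
for k in("clock","joint_pos","tool_pos","tcp_rot","ft_force"): print(k,np.round(s[k],4).tolist())
c=cams.capture("side"); cv2.imwrite("pics/s1.png",cv2.resize(c["frame"][90:250,300:500],None,fx=4,fy=3.7))
E
```

```text
clock 5.85
joint_pos [-0.7297, 0.6621, 1.5421, -0.025, 0.9538, -0.9711]
tool_pos [0.5253, -0.3242, 0.2909]
tcp_rot [[-0.2532, 0.9671, -0.0257], [0.9674, 0.2532, -0.0043], [0.0023, -0.026, -0.9997]]
ft_force [0.3968, 0.0393, -0.6063]
```

View pics/s1.png

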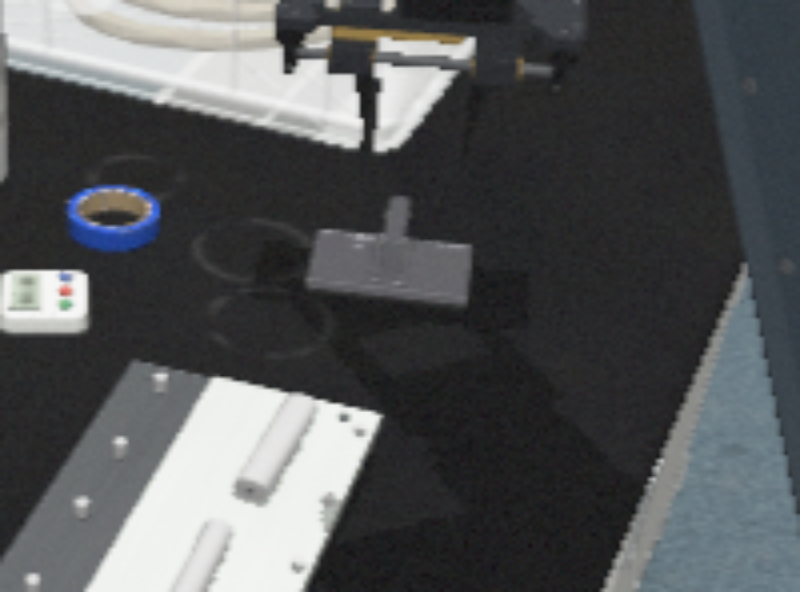

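Emit:
{"fn": "servo_tool", "kwargs": {
  "dp": [
    [0,0.25,-0.5],
    [0,0,-1],
    [0,0,-1],
    [0,0,-1],
    [0,0,-0.5],
    [0,0,0]
  ],
  "turn": [0,0,0,0,0,0],
  "gripper": [0.2,0.2,0.2,0.2,0.2,0.2]
}}

```text
clock: 6.65
tool_pos: [0.5252, -0.3126, 0.2066]
tcp_rot: [[-0.259, 0.965, -0.029], [0.966, 0.259, -0.001], [0.007, -0.028, -1.0]]
ft_force: [-0.0, -0.3, 0.1]
gripper_width: 0.0522
```

Emit:
{"fn": "servo_tool", "kwargs": {
  "dp": [
    [0,-0.25,-0.3],
    [0,0,0],
    [0,0,0],
    [0,0,0],
    [0,0,0],
    [0,0,0],
    [0,0,0]
  ],
  "turn": [0,0,0,0,0,0,0],
  "gripper": [0.2,0.2,-1,-1,-1,-1,-1],
  "force": 45
}}

```text
clock: 7.52
tool_pos: [0.5262, -0.3184, 0.2031]
tcp_rot: [[-0.258, 0.966, -0.024], [0.966, 0.258, -0.004], [0.002, -0.024, -1.0]]
ft_force: [0.4, 1.6, 2.8]
gripper_width: 0.0138
```

Emit:
{"fn": "servo_tool", "kwargs": {
  "dp": [
    [0,0,0.5],
    [0,0,1],
    [0,0,1],
    [0,0,1],
    [-0.2,1,0.5],
    [-0.2,1,0],
    [-0.2,1,0],
    [-0.2,1,0]
  ],
  "turn": [0,0,0,0,-0.5,-0.5,-0.5,-0.5],
  "gripper": [-1,-1,-1,-1,-1,-1,-1,-1]
}}

```text
clock: 8.52
tool_pos: [0.5083, -0.2371, 0.2871]
tcp_rot: [[-0.08, 0.996, -0.027], [0.997, 0.08, 0.001], [0.003, -0.027, -1.0]]
ft_force: [1.0, 0.3, -1.4]
gripper_width: 0.0139
```

Emit:
{"fn": "servo_tool", "kwargs": {
  "dp": [
    [-0.2,1,0],
    [-0.2,1,0],
    [-0.2,1,0],
    [-0.2,1,0],
    [-0.2,1,0],
    [-0.2,1,0],
    [-0.2,1,0],
    [-0.2,1,0]
  ],
  "turn": [0,0,0,0,0,0,0,0],
  "gripper": [-1,-1,-1,-1,-1,-1,-1,-1]
}}

```text
clock: 9.52
tool_pos: [0.4739, -0.0669, 0.2878]
tcp_rot: [[-0.082, 0.996, -0.026], [0.997, 0.082, 0.001], [0.003, -0.026, -1.0]]
ft_force: [-0.1, 0.8, -1.4]
gripper_width: 0.0136
```

Emit:
{"fn": "servo_tool", "kwargs": {
  "dp": [
    [-0.2,0.8,0],
    [0,0,0]
  ],
  "turn": [0,0],
  "gripper": [-1,-1]
}}

```text
clock: 9.78
tool_pos: [0.4689, -0.048, 0.2878]
tcp_rot: [[-0.085, 0.996, -0.027], [0.996, 0.085, 0.001], [0.003, -0.027, -1.0]]
ft_force: [-0.2, 0.4, -1.9]
gripper_width: 0.0136
```

```bash
cat > look.py <<'E'
import sys
from rig import env,cams
import cv2,numpy as np
s=env.observe()
for k in("clock","tool_pos","tcp_rot","ft_force"): print(k,np.round(s[k],4).tolist())
for n in sys.argv[2:]:
    c=cams.capture(n);np.savez(f"/tmp/{n}.npz",**c)
    x0,y0,x1,y1=(250,170,450,290) if n=="top" else (250,120,430,290)
    a=c["frame"][y0:y1,x0:x1];k=min(800/a.shape[1],600/a.shape[0])
    cv2.imwrite(f"pics/{sys.argv[1]}_{n}.png",cv2.resize(a,None,fx=k,fy=k,interpolation=cv2.INTER_CUBIC)); print(n,x0,y0,k)
E
python3 look.py a top side
```

```text
clock 9.775
tool_pos [0.4689, -0.048, 0.2878]
tcp_rot [[-0.0848, 0.996, -0.0274], [0.9964, 0.0849, 0.0011], [0.0034, -0.0272, -0.9996]]
ft_force [-0.2034, 0.3824, -1.8877]
top 250 170 4.0
side 250 120 3.5294117647058822
```

View pics/a_side.png

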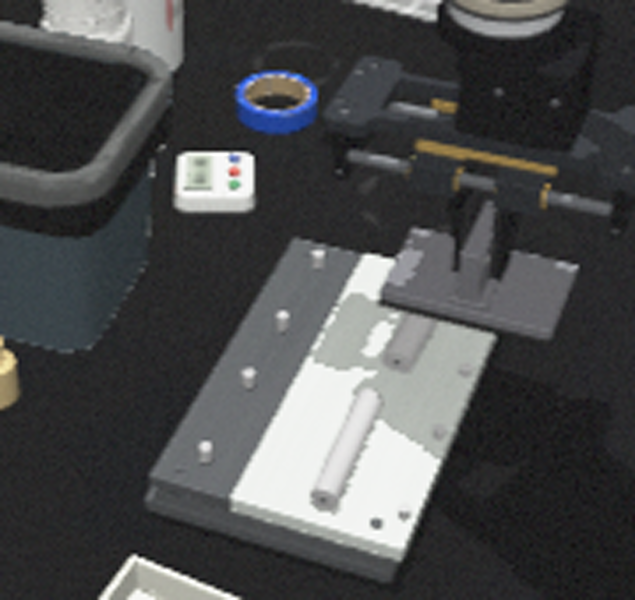

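View pics/a_top.png

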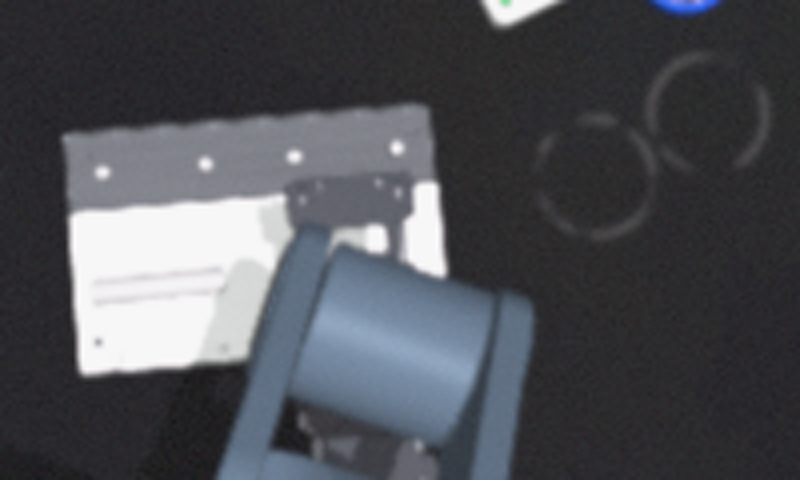

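Emit:
{"fn": "servo_tool", "kwargs": {
  "dp": [
    [0.2,-0.3,-0.5],
    [0,0,-0.5],
    [0,0,-0.2],
    [0,0,0]
  ],
  "turn": [0,0,0,0],
  "gripper": [-1,-1,-1,-1]
}}

```text
clock: 10.38
tool_pos: [0.475, -0.058, 0.2616]
tcp_rot: [[-0.08, 0.996, -0.025], [0.997, 0.08, -0.0], [0.002, -0.025, -1.0]]
ft_force: [1.0, -0.9, -1.3]
gripper_width: 0.0133
```

Emit:
{"fn": "servo_tool", "kwargs": {
  "dp": [
    [0,0,-0.1],
    [0,0,0]
  ],
  "turn": [0,0],
  "gripper": [-1,-1]
}}

```text
clock: 10.62
tool_pos: [0.475, -0.0581, 0.2594]
tcp_rot: [[-0.08, 0.996, -0.025], [0.997, 0.08, -0.0], [0.002, -0.025, -1.0]]
ft_force: [-0.1, 0.2, -1.2]
gripper_width: 0.0132
```

Emit:
{"fn": "servo_tool", "kwargs": {
  "dp": [
    [0,0,-0.05],
    [0,0,0]
  ],
  "turn": [0,0],
  "gripper": [-1,-1]
}}

```text
clock: 10.88
tool_pos: [0.475, -0.0579, 0.2587]
tcp_rot: [[-0.08, 0.996, -0.024], [0.997, 0.08, -0.001], [0.001, -0.024, -1.0]]
ft_force: [0.6, 0.8, -1.2]
gripper_width: 0.0135
```

Emit:
{"fn": "servo_tool", "kwargs": {
  "dp": [
    [0,0,-0.06]
  ],
  "turn": [0],
  "gripper": [-1]
}}

```text
clock: 11.0
tool_pos: [0.4751, -0.0579, 0.2576]
tcp_rot: [[-0.081, 0.996, -0.024], [0.997, 0.081, -0.001], [0.001, -0.024, -1.0]]
ft_force: [-1.0, 0.6, -1.6]
gripper_width: 0.014
```

Emit:
{"fn": "servo_tool", "kwargs": {
  "dp": [
    [0,0,-0.05]
  ],
  "turn": [0],
  "gripper": [-1]
}}

```text
clock: 11.12
tool_pos: [0.4751, -0.0579, 0.2568]
tcp_rot: [[-0.081, 0.996, -0.023], [0.997, 0.081, -0.001], [0.001, -0.023, -1.0]]
ft_force: [-0.2, 1.2, 2.4]
gripper_width: 0.0133
```

Emit:
{"fn": "servo_tool", "kwargs": {
  "dp": [
    [0.15,0.014,-0.02],
    [0.15,0.014,0]
  ],
  "turn": [0,0],
  "gripper": [-1,-1]
}}

```text
clock: 11.38
tool_pos: [0.481, -0.0575, 0.2574]
tcp_rot: [[-0.081, 0.996, -0.024], [0.997, 0.081, -0.001], [0.001, -0.024, -1.0]]
ft_force: [-3.1, -0.7, 5.5]
gripper_width: 0.0134
```

Emit:
{"fn": "servo_tool", "kwargs": {
  "dp": [
    [0.15,0.014,0.015],
    [0.15,0.014,0.015]
  ],
  "turn": [0,0],
  "gripper": [-1,-1]
}}

```text
clock: 11.62
tool_pos: [0.4874, -0.057, 0.259]
tcp_rot: [[-0.081, 0.996, -0.023], [0.997, 0.081, -0.002], [0.0, -0.023, -1.0]]
ft_force: [-2.3, 0.3, 2.5]
gripper_width: 0.014
```

Emit:
{"fn": "servo_tool", "kwargs": {
  "dp": [
    [0.15,0.014,0.012],
    [0.15,0.014,0.012]
  ],
  "turn": [0,0],
  "gripper": [-1,-1]
}}

```text
clock: 11.88
tool_pos: [0.4942, -0.0565, 0.2599]
tcp_rot: [[-0.081, 0.996, -0.022], [0.997, 0.081, -0.002], [-0.0, -0.022, -1.0]]
ft_force: [-2.0, -0.6, 3.3]
gripper_width: 0.0137
```

Emit:
{"fn": "servo_tool", "kwargs": {
  "dp": [
    [0.15,0.014,0.012],
    [0.15,0.014,0.01]
  ],
  "turn": [0,0],
  "gripper": [-1,-1]
}}

```text
clock: 12.12
tool_pos: [0.501, -0.0561, 0.2604]
tcp_rot: [[-0.081, 0.997, -0.021], [0.997, 0.081, -0.003], [-0.001, -0.021, -1.0]]
ft_force: [-1.3, -0.4, 2.8]
gripper_width: 0.0138
```

Emit:
{"fn": "servo_tool", "kwargs": {
  "dp": [
    [0.15,0.014,0],
    [0.15,0.014,-0.008]
  ],
  "turn": [0,0],
  "gripper": [-1,-1]
}}

```text
clock: 12.38
tool_pos: [0.5078, -0.0556, 0.2604]
tcp_rot: [[-0.081, 0.997, -0.019], [0.997, 0.081, -0.003], [-0.001, -0.02, -1.0]]
ft_force: [0.2, -1.2, 4.1]
gripper_width: 0.0138
```

Emit:
{"fn": "servo_tool", "kwargs": {
  "dp": [
    [0.15,0.014,-0.015],
    [0.15,0.014,-0.02]
  ],
  "turn": [0,0],
  "gripper": [-1,-1]
}}

```text
clock: 12.62
tool_pos: [0.5147, -0.0551, 0.2599]
tcp_rot: [[-0.081, 0.997, -0.018], [0.997, 0.081, -0.003], [-0.002, -0.018, -1.0]]
ft_force: [-0.2, -1.8, 3.8]
gripper_width: 0.0136
```

Emit:
{"fn": "servo_tool", "kwargs": {
  "dp": [
    [0.15,0.014,-0.025],
    [0.15,0.014,-0.028]
  ],
  "turn": [0,0],
  "gripper": [-1,-1]
}}

```text
clock: 12.88
tool_pos: [0.5217, -0.0546, 0.2591]
tcp_rot: [[-0.081, 0.997, -0.016], [0.997, 0.08, -0.004], [-0.003, -0.016, -1.0]]
ft_force: [-0.2, -0.9, 5.2]
gripper_width: 0.0137
```

Emit:
{"fn": "servo_tool", "kwargs": {
  "dp": [
    [0.15,0.014,-0.028],
    [0.15,0.014,-0.028]
  ],
  "turn": [0,0],
  "gripper": [-1,-1]
}}

```text
clock: 13.12
tool_pos: [0.5285, -0.0542, 0.2581]
tcp_rot: [[-0.08, 0.997, -0.014], [0.997, 0.08, -0.004], [-0.003, -0.015, -1.0]]
ft_force: [0.8, -0.7, 4.5]
gripper_width: 0.0136
```

Emit:
{"fn": "servo_tool", "kwargs": {
  "dp": [
    [0.15,0.014,-0.022],
    [0.15,0.014,-0.015]
  ],
  "turn": [0,0],
  "gripper": [-1,-1]
}}

```text
clock: 13.38
tool_pos: [0.535, -0.0537, 0.2571]
tcp_rot: [[-0.08, 0.997, -0.014], [0.997, 0.08, -0.005], [-0.003, -0.014, -1.0]]
ft_force: [0.5, -1.4, 1.7]
gripper_width: 0.0135
```

Emit:
{"fn": "servo_tool", "kwargs": {
  "dp": [
    [0.15,0.014,-0.01],
    [0.15,0.014,0]
  ],
  "turn": [0,0],
  "gripper": [-1,-1]
}}

```text
clock: 13.62
tool_pos: [0.5403, -0.0533, 0.2563]
tcp_rot: [[-0.082, 0.996, -0.019], [0.997, 0.082, -0.005], [-0.003, -0.019, -1.0]]
ft_force: [-1.7, -4.1, 6.5]
gripper_width: 0.0136
```

Emit:
{"fn": "servo_tool", "kwargs": {
  "dp": [
    [0.15,0.014,0.015],
    [0.15,0.014,0.015]
  ],
  "turn": [0,0],
  "gripper": [-1,-1]
}}

```text
clock: 13.88
tool_pos: [0.545, -0.053, 0.257]
tcp_rot: [[-0.083, 0.996, -0.025], [0.997, 0.083, -0.005], [-0.003, -0.026, -1.0]]
ft_force: [-1.7, -2.6, 5.4]
gripper_width: 0.0136
```

```bash
python3 look.py b side top
```

```text
clock 13.875
tool_pos [0.545, -0.053, 0.257]
tcp_rot [[-0.0834, 0.9962, -0.0253], [0.9965, 0.0833, -0.0052], [-0.0031, -0.0257, -0.9997]]
ft_force [-1.7006, -2.5971, 5.4404]
side 250 120 3.5294117647058822
top 250 170 4.0
```

View pics/b_side.png

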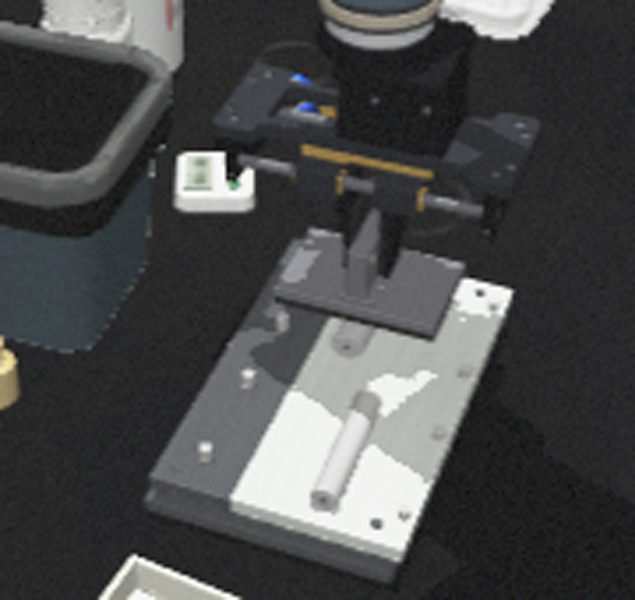

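Emit:
{"fn": "servo_tool", "kwargs": {
  "dp": [
    [0.17,0.015,0.02],
    [0.17,0.015,0.02]
  ],
  "turn": [0,0],
  "gripper": [-1,-1]
}}

```text
clock: 14.22
tool_pos: [0.5508, -0.0526, 0.258]
tcp_rot: [[-0.084, 0.996, -0.03], [0.996, 0.084, -0.006], [-0.003, -0.031, -1.0]]
ft_force: [-1.3, -2.8, 4.7]
gripper_width: 0.0139
```

Emit:
{"fn": "servo_tool", "kwargs": {
  "dp": [
    [0.17,0.015,0.018],
    [0.17,0.015,0.015]
  ],
  "turn": [0,0],
  "gripper": [-1,-1]
}}

```text
clock: 14.48
tool_pos: [0.5572, -0.0523, 0.2587]
tcp_rot: [[-0.085, 0.996, -0.033], [0.996, 0.085, -0.006], [-0.003, -0.033, -0.999]]
ft_force: [-0.7, -2.6, 5.6]
gripper_width: 0.0139
```

Emit:
{"fn": "servo_tool", "kwargs": {
  "dp": [
    [0.17,0.015,0.012],
    [0.17,0.015,0.01]
  ],
  "turn": [0,0],
  "gripper": [-1,-1]
}}

```text
clock: 14.72
tool_pos: [0.5644, -0.0518, 0.2594]
tcp_rot: [[-0.085, 0.996, -0.033], [0.996, 0.085, -0.006], [-0.003, -0.034, -0.999]]
ft_force: [-0.2, -2.8, 4.5]
gripper_width: 0.0135
```

Emit:
{"fn": "servo_tool", "kwargs": {
  "dp": [
    [0.17,0.015,0.006],
    [0.17,0.015,0.0]
  ],
  "turn": [0,0],
  "gripper": [-1,-1]
}}

```text
clock: 14.98
tool_pos: [0.572, -0.0513, 0.2598]
tcp_rot: [[-0.085, 0.996, -0.032], [0.996, 0.085, -0.007], [-0.004, -0.033, -0.999]]
ft_force: [-0.4, -2.9, 4.8]
gripper_width: 0.0136
```

Emit:
{"fn": "servo_tool", "kwargs": {
  "dp": [
    [0.16,0.015,-0.01],
    [0.16,0.015,-0.015]
  ],
  "turn": [0,0],
  "gripper": [-1,-1]
}}

```text
clock: 15.22
tool_pos: [0.5794, -0.0508, 0.2595]
tcp_rot: [[-0.085, 0.996, -0.03], [0.996, 0.085, -0.007], [-0.004, -0.031, -1.0]]
ft_force: [0.5, -2.8, 4.1]
gripper_width: 0.0137
```

Emit:
{"fn": "servo_tool", "kwargs": {
  "dp": [
    [0.16,0.015,-0.022],
    [0.16,0.015,-0.028]
  ],
  "turn": [0,0],
  "gripper": [-1,-1]
}}

```text
clock: 15.48
tool_pos: [0.587, -0.0503, 0.2589]
tcp_rot: [[-0.085, 0.996, -0.027], [0.996, 0.085, -0.008], [-0.005, -0.028, -1.0]]
ft_force: [1.0, -2.6, 5.3]
gripper_width: 0.0138
```

Emit:
{"fn": "servo_tool", "kwargs": {
  "dp": [
    [0.16,0.015,-0.03],
    [0.16,0.015,-0.03]
  ],
  "turn": [0,0],
  "gripper": [-1,-1]
}}

```text
clock: 15.72
tool_pos: [0.5945, -0.0497, 0.2578]
tcp_rot: [[-0.085, 0.996, -0.025], [0.996, 0.085, -0.008], [-0.006, -0.026, -1.0]]
ft_force: [0.6, -2.8, 3.9]
gripper_width: 0.0136
```

Emit:
{"fn": "servo_tool", "kwargs": {
  "dp": [
    [0.16,0.015,-0.02],
    [0.16,0.015,-0.015]
  ],
  "turn": [0,0],
  "gripper": [-1,-1]
}}

```text
clock: 15.98
tool_pos: [0.6013, -0.049, 0.2565]
tcp_rot: [[-0.085, 0.996, -0.025], [0.996, 0.084, -0.007], [-0.005, -0.026, -1.0]]
ft_force: [0.2, -0.1, -2.5]
gripper_width: 0.0136
```

Emit:
{"fn": "servo_tool", "kwargs": {
  "dp": [
    [0.1,0,0.2],
    [0,0,1],
    [-0.7,0.7,1],
    [-0.5,0.5,0]
  ],
  "turn": [0,0,0,0],
  "gripper": [-1,-1,-1,-1]
}}

```text
clock: 16.48
tool_pos: [0.5763, -0.0227, 0.2969]
tcp_rot: [[-0.083, 0.996, -0.039], [0.997, 0.083, -0.001], [0.002, -0.039, -0.999]]
ft_force: [0.6, -0.3, -1.7]
gripper_width: 0.0137
```

```bash
python3 look.py c side top
```

```text
clock 16.475
tool_pos [0.5763, -0.0227, 0.2969]
tcp_rot [[-0.0826, 0.9958, -0.0389], [0.9966, 0.0826, -0.0009], [0.0023, -0.0389, -0.9992]]
ft_force [0.6233, -0.261, -1.6998]
side 250 120 3.5294117647058822
top 250 170 4.0
```

View pics/c_side.png

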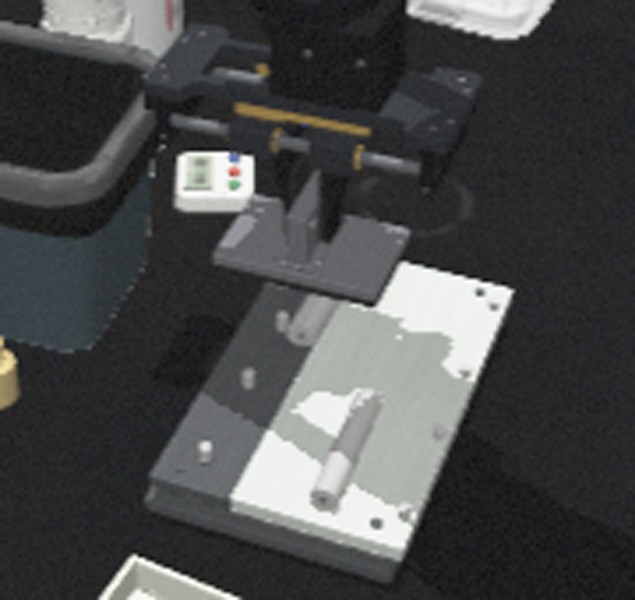

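View pics/c_top.png

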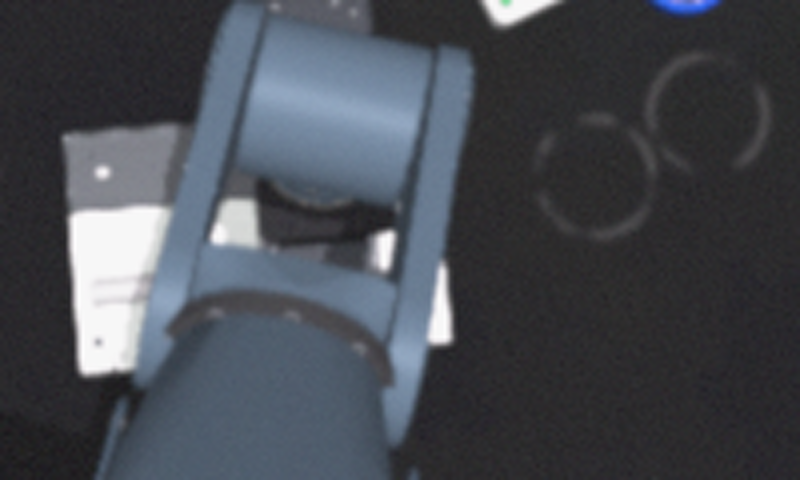

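Emit:
{"fn": "servo_tool", "kwargs": {
  "dp": [
    [-0.8,0.8,0],
    [-1,0.9,0],
    [-1,0.9,0],
    [-1,0.9,0],
    [-0.9,0.7,0],
    [-0.4,0.3,0],
    [0,0,0]
  ],
  "turn": [0.1,0,0,0,0,0,0],
  "gripper": [-1,-1,-1,-1,-1,-1,-1]
}}

```text
clock: 17.45
tool_pos: [0.471, 0.0691, 0.2896]
tcp_rot: [[-0.092, 0.995, -0.049], [0.996, 0.092, -0.0], [0.004, -0.049, -0.999]]
ft_force: [0.2, -0.1, -1.7]
gripper_width: 0.0137
```

```bash
python3 look.py d side top
```

```text
clock 17.45
tool_pos [0.471, 0.0691, 0.2896]
tcp_rot [[-0.0919, 0.9945, -0.0494], [0.9958, 0.092, -0.0002], [0.0044, -0.0492, -0.9988]]
ft_force [0.2269, -0.1306, -1.6511]
side 250 120 3.5294117647058822
top 250 170 4.0
```

View pics/d_side.png

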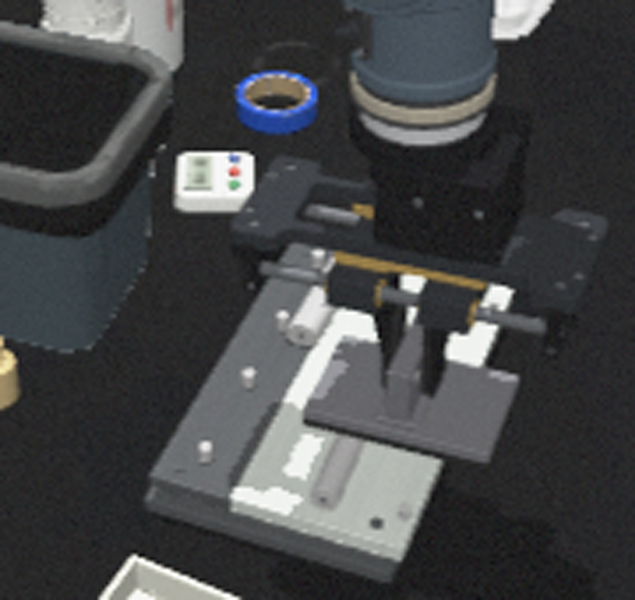

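View pics/d_top.png

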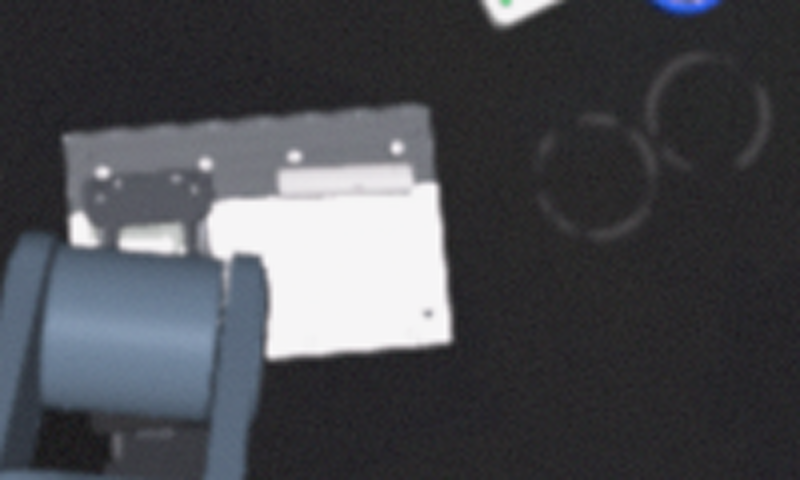

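```bash
cat > bed.py <<'E'
import numpy as np
from h import *
def tobed(w,o=(.533,.0125),a=np.radians(5.2)):
    d=np.asarray(w)[:2]-o; return np.array([d[0]*np.cos(a)+d[1]*np.sin(a),-d[0]*np.sin(a)+d[1]*np.cos(a)])
E
python3 - <<'E'
from bed import *
c=np.load("/tmp/top.npz")
for p in[(280,170),(412,165),(412,190),(280,195),(346,180)]: w=onz(c,(250+p[0]/4,170+p[1]/4),.043);print(w.round(4),(tobed(w)*1000).round(1))
E
```

```text
[ 0.5748 -0.0034  0.043 ] [ 40.1 -19.6]
[ 0.5788 -0.0929  0.043 ] [  36.  -109.1]
[ 0.5618 -0.0929  0.043 ] [  19.1 -107.5]
[ 0.5578 -0.0035  0.043 ] [ 23.3 -18.2]
[ 0.5683 -0.0481  0.043 ] [ 29.6 -63.6]
```

Emit:
{"fn": "servo_tool", "kwargs": {
  "dp": [
    [0,0,-0.5],
    [0,0,-0.5],
    [0,0,-0.3],
    [0,0,0]
  ],
  "turn": [0,0,0,0],
  "gripper": [-1,-1,-1,-1]
}}

```text
clock: 18.05
tool_pos: [0.4738, 0.0672, 0.2614]
tcp_rot: [[-0.089, 0.995, -0.046], [0.996, 0.089, -0.001], [0.004, -0.046, -0.999]]
ft_force: [0.1, -0.7, -2.6]
gripper_width: 0.0137
```

Emit:
{"fn": "servo_tool", "kwargs": {
  "dp": [
    [0,0,-0.07],
    [0,0,0]
  ],
  "turn": [0,0],
  "gripper": [-1,-1]
}}

```text
clock: 18.3
tool_pos: [0.4739, 0.0672, 0.2599]
tcp_rot: [[-0.089, 0.995, -0.046], [0.996, 0.089, -0.001], [0.004, -0.046, -0.999]]
ft_force: [-0.3, -0.2, -1.3]
gripper_width: 0.0139
```

Emit:
{"fn": "servo_tool", "kwargs": {
  "dp": [
    [0,0,-0.04]
  ],
  "turn": [0],
  "gripper": [-1]
}}

```text
clock: 18.42
tool_pos: [0.474, 0.0672, 0.2594]
tcp_rot: [[-0.089, 0.995, -0.045], [0.996, 0.089, -0.001], [0.003, -0.045, -0.999]]
ft_force: [0.4, 0.2, -1.5]
gripper_width: 0.0137
```

Emit:
{"fn": "servo_tool", "kwargs": {
  "dp": [
    [0,0,-0.03]
  ],
  "turn": [0],
  "gripper": [-1]
}}

```text
clock: 18.55
tool_pos: [0.474, 0.0672, 0.2589]
tcp_rot: [[-0.089, 0.995, -0.045], [0.996, 0.089, -0.001], [0.003, -0.045, -0.999]]
ft_force: [-0.5, 0.1, -2.1]
gripper_width: 0.0134
```

Emit:
{"fn": "servo_tool", "kwargs": {
  "dp": [
    [0,0,-0.04],
    [0,0,-0.03]
  ],
  "turn": [0,0],
  "gripper": [-1,-1]
}}

```text
clock: 18.8
tool_pos: [0.4741, 0.0673, 0.2576]
tcp_rot: [[-0.089, 0.995, -0.044], [0.996, 0.089, -0.001], [0.003, -0.044, -0.999]]
ft_force: [-0.4, 0.3, -1.6]
gripper_width: 0.0135
```

Emit:
{"fn": "servo_tool", "kwargs": {
  "dp": [
    [0,0,-0.03]
  ],
  "turn": [0],
  "gripper": [-1]
}}

```text
clock: 18.92
tool_pos: [0.4742, 0.0673, 0.2573]
tcp_rot: [[-0.089, 0.995, -0.043], [0.996, 0.089, -0.001], [0.003, -0.043, -0.999]]
ft_force: [-0.7, 0.6, 1.9]
gripper_width: 0.0137
```

Emit:
{"fn": "servo_tool", "kwargs": {
  "dp": [
    [0.15,0.014,-0.01],
    [0.15,0.014,-0.008]
  ],
  "turn": [0,0],
  "gripper": [-1,-1]
}}

```text
clock: 19.18
tool_pos: [0.4806, 0.068, 0.2573]
tcp_rot: [[-0.089, 0.995, -0.042], [0.996, 0.089, -0.0], [0.003, -0.042, -0.999]]
ft_force: [0.2, 1.3, -0.0]
gripper_width: 0.0141
```

Emit:
{"fn": "servo_tool", "kwargs": {
  "dp": [
    [0.15,0.014,-0.005],
    [0.15,0.014,-0.005]
  ],
  "turn": [0,0],
  "gripper": [-1,-1]
}}

```text
clock: 19.42
tool_pos: [0.4872, 0.0687, 0.2572]
tcp_rot: [[-0.089, 0.995, -0.042], [0.996, 0.089, -0.0], [0.003, -0.042, -0.999]]
ft_force: [-0.2, 1.0, 1.1]
gripper_width: 0.0142
```

Emit:
{"fn": "servo_tool", "kwargs": {
  "dp": [
    [0.15,0.014,-0.02],
    [0.15,0.014,-0.015]
  ],
  "turn": [0,0],
  "gripper": [-1,-1]
}}

```text
clock: 19.68
tool_pos: [0.4939, 0.0694, 0.2568]
tcp_rot: [[-0.089, 0.995, -0.041], [0.996, 0.089, -0.0], [0.004, -0.041, -0.999]]
ft_force: [-0.2, 0.5, 3.8]
gripper_width: 0.0135
```

Emit:
{"fn": "servo_tool", "kwargs": {
  "dp": [
    [0.15,0.014,-0.015],
    [0.15,0.014,-0.015]
  ],
  "turn": [0,0],
  "gripper": [-1,-1]
}}

```text
clock: 19.92
tool_pos: [0.5005, 0.0701, 0.2565]
tcp_rot: [[-0.089, 0.995, -0.04], [0.996, 0.089, 0.0], [0.004, -0.04, -0.999]]
ft_force: [-1.3, 1.5, 5.3]
gripper_width: 0.014
```

Force is about 7 N and the height is steady, so this shaft is round. I'll continue at the same pace.

Emit:
{"fn": "servo_tool", "kwargs": {
  "dp": [
    [0.15,0.014,-0.01],
    [0.15,0.014,-0.01]
  ],
  "turn": [0,0],
  "gripper": [-1,-1]
}}

```text
clock: 20.18
tool_pos: [0.507, 0.0708, 0.2564]
tcp_rot: [[-0.089, 0.995, -0.04], [0.996, 0.089, 0.0], [0.004, -0.04, -0.999]]
ft_force: [-0.4, 2.2, 5.3]
gripper_width: 0.0138
```

Emit:
{"fn": "servo_tool", "kwargs": {
  "dp": [
    [0.15,0.014,-0.01],
    [0.15,0.014,-0.01]
  ],
  "turn": [0,0],
  "gripper": [-1,-1]
}}

```text
clock: 20.42
tool_pos: [0.5135, 0.0715, 0.2562]
tcp_rot: [[-0.089, 0.995, -0.04], [0.996, 0.089, 0.0], [0.004, -0.039, -0.999]]
ft_force: [-0.5, 1.0, 5.3]
gripper_width: 0.0138
```

Emit:
{"fn": "servo_tool", "kwargs": {
  "dp": [
    [0.15,0.014,-0.01],
    [0.15,0.014,-0.01]
  ],
  "turn": [0,0],
  "gripper": [-1,-1]
}}

```text
clock: 20.68
tool_pos: [0.52, 0.0722, 0.2561]
tcp_rot: [[-0.089, 0.995, -0.039], [0.996, 0.089, 0.001], [0.004, -0.039, -0.999]]
ft_force: [0.2, 1.7, 6.1]
gripper_width: 0.0138
```

Emit:
{"fn": "servo_tool", "kwargs": {
  "dp": [
    [0.15,0.014,-0.008],
    [0.15,0.014,-0.008],
    [0.15,0.014,-0.008]
  ],
  "turn": [0,0,0],
  "gripper": [-1,-1,-1]
}}

```text
clock: 21.05
tool_pos: [0.5297, 0.0732, 0.256]
tcp_rot: [[-0.089, 0.995, -0.039], [0.996, 0.089, 0.001], [0.004, -0.039, -0.999]]
ft_force: [-0.4, 2.0, 5.7]
gripper_width: 0.014
```

Emit:
{"fn": "servo_tool", "kwargs": {
  "dp": [
    [0.15,0.014,-0.008],
    [0.15,0.014,-0.008],
    [0.15,0.014,-0.008]
  ],
  "turn": [0,0,0],
  "gripper": [-1,-1,-1]
}}

```text
clock: 21.42
tool_pos: [0.5393, 0.0743, 0.2559]
tcp_rot: [[-0.088, 0.995, -0.039], [0.996, 0.089, 0.001], [0.005, -0.039, -0.999]]
ft_force: [-1.2, 1.7, 4.9]
gripper_width: 0.0137
```

Emit:
{"fn": "servo_tool", "kwargs": {
  "dp": [
    [0.15,0.014,-0.008],
    [0.15,0.014,-0.008],
    [0.15,0.014,-0.008]
  ],
  "turn": [0,0,0],
  "gripper": [-1,-1,-1]
}}

```text
clock: 21.8
tool_pos: [0.5488, 0.0753, 0.2557]
tcp_rot: [[-0.088, 0.995, -0.04], [0.996, 0.088, 0.001], [0.005, -0.04, -0.999]]
ft_force: [-0.5, 1.2, 5.6]
gripper_width: 0.0135
```

Emit:
{"fn": "servo_tool", "kwargs": {
  "dp": [
    [0.15,0.014,-0.008],
    [0.15,0.014,-0.008],
    [0.15,0.014,-0.008]
  ],
  "turn": [0,0,0],
  "gripper": [-1,-1,-1]
}}

```text
clock: 22.18
tool_pos: [0.5583, 0.0763, 0.2556]
tcp_rot: [[-0.088, 0.995, -0.041], [0.996, 0.088, 0.001], [0.005, -0.041, -0.999]]
ft_force: [0.6, 1.1, 5.3]
gripper_width: 0.0134
```

Emit:
{"fn": "servo_tool", "kwargs": {
  "dp": [
    [0.15,0.014,-0.008],
    [0.15,0.014,-0.008],
    [0.15,0.014,-0.008]
  ],
  "turn": [0,0,0],
  "gripper": [-1,-1,-1]
}}

```text
clock: 22.55
tool_pos: [0.5677, 0.0773, 0.2554]
tcp_rot: [[-0.088, 0.995, -0.043], [0.996, 0.088, 0.001], [0.005, -0.042, -0.999]]
ft_force: [-0.6, 1.2, 5.4]
gripper_width: 0.0136
```

Emit:
{"fn": "servo_tool", "kwargs": {
  "dp": [
    [0.15,0.014,-0.008],
    [0.15,0.014,-0.008],
    [0.15,0.014,-0.008]
  ],
  "turn": [0,0,0],
  "gripper": [-1,-1,-1]
}}

```text
clock: 22.92
tool_pos: [0.577, 0.0783, 0.2552]
tcp_rot: [[-0.088, 0.995, -0.045], [0.996, 0.088, 0.001], [0.005, -0.044, -0.999]]
ft_force: [-1.0, 1.9, 4.1]
gripper_width: 0.014
```

Emit:
{"fn": "servo_tool", "kwargs": {
  "dp": [
    [0.15,0.014,-0.01],
    [0.15,0.014,-0.01]
  ],
  "turn": [0,0],
  "gripper": [-1,-1]
}}

```text
clock: 23.18
tool_pos: [0.5836, 0.0789, 0.255]
tcp_rot: [[-0.088, 0.995, -0.044], [0.996, 0.088, 0.001], [0.005, -0.044, -0.999]]
ft_force: [0.3, 1.0, 3.6]
gripper_width: 0.0136
```

Emit:
{"fn": "servo_tool", "kwargs": {
  "dp": [
    [0.15,0.014,-0.01],
    [0.15,0.014,-0.01]
  ],
  "turn": [0,0],
  "gripper": [-1,-1]
}}

```text
clock: 23.42
tool_pos: [0.5902, 0.0794, 0.254]
tcp_rot: [[-0.088, 0.995, -0.044], [0.996, 0.088, 0.002], [0.005, -0.044, -0.999]]
ft_force: [0.5, -0.2, -0.5]
gripper_width: 0.0137
```

Emit:
{"fn": "servo_tool", "kwargs": {
  "dp": [
    [0.15,0.014,-0.01],
    [0.15,0.014,-0.01]
  ],
  "turn": [0,0],
  "gripper": [-1,-1]
}}

```text
clock: 23.68
tool_pos: [0.596, 0.0799, 0.253]
tcp_rot: [[-0.087, 0.995, -0.047], [0.996, 0.088, 0.001], [0.006, -0.047, -0.999]]
ft_force: [-0.0, 0.5, 3.4]
gripper_width: 0.0142
```

Emit:
{"fn": "servo_tool", "kwargs": {
  "dp": [
    [0.15,0.014,0],
    [0.1,0,0.3],
    [0,-0.5,1],
    [0,-1,1],
    [-0.2,-1,0.3],
    [-0.3,-1,0],
    [-0.3,-1,0],
    [-0.3,-1,0]
  ],
  "turn": [0,0,0,0,0,0,0,0],
  "gripper": [-1,-1,-1,-1,-1,-1,-1,-1]
}}

```text
clock: 24.68
tool_pos: [0.576, -0.0341, 0.3023]
tcp_rot: [[-0.091, 0.994, -0.056], [0.996, 0.092, 0.0], [0.005, -0.055, -0.998]]
ft_force: [-0.9, -0.4, -2.8]
gripper_width: 0.0139
```

Emit:
{"fn": "servo_tool", "kwargs": {
  "dp": [
    [-0.3,-1,0],
    [-0.3,-1,0],
    [-0.3,-1,0],
    [-0.3,-1,0],
    [-0.3,-1,0],
    [-0.3,-1,0],
    [-0.3,-1,0],
    [-0.3,-1,0]
  ],
  "turn": [0,0,0,0,0,0,0,0],
  "gripper": [-1,-1,-1,-1,-1,-1,-1,-1]
}}

```text
clock: 25.68
tool_pos: [0.5182, -0.2043, 0.2942]
tcp_rot: [[-0.087, 0.994, -0.073], [0.996, 0.087, 0.007], [0.013, -0.072, -0.997]]
ft_force: [-0.0, -0.3, -1.5]
gripper_width: 0.0136
```

```bash
python3 look.py e top side
```

```text
clock 25.675
tool_pos [0.5182, -0.2043, 0.2942]
tcp_rot [[-0.0867, 0.9936, -0.0725], [0.9961, 0.0874, 0.007], [0.0132, -0.0717, -0.9973]]
ft_force [-0.0393, -0.3194, -1.4976]
top 250 170 4.0
side 250 120 3.5294117647058822
```

View pics/e_top.png

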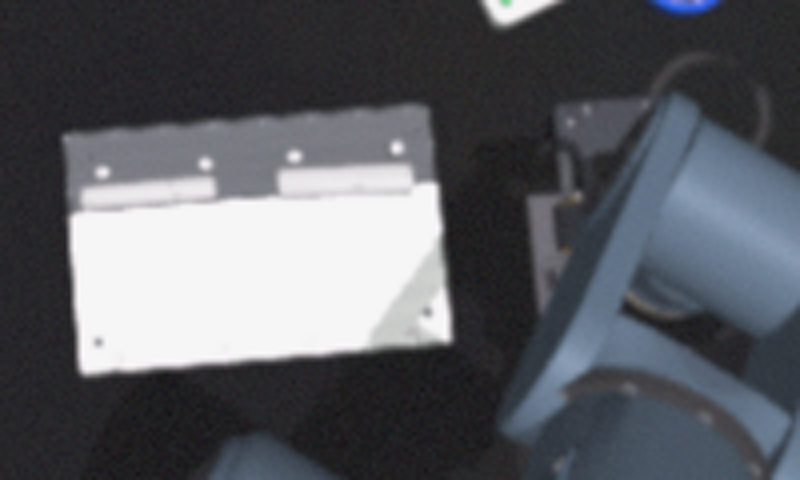

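View pics/e_side.png

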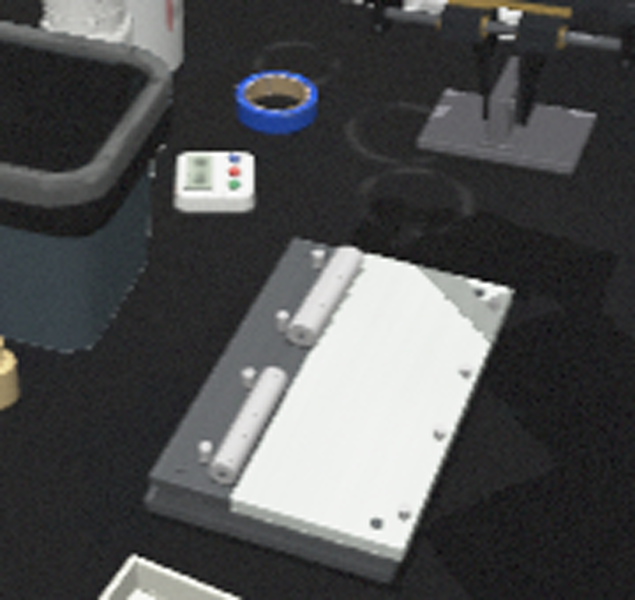

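Emit:
{"fn": "servo_tool", "kwargs": {
  "dp": [
    [0,-1,-0.4],
    [0,-1,-0.8],
    [0,-1,-1],
    [0,-0.5,-1],
    [0,0,-0.7],
    [0,0,0]
  ],
  "turn": [0,0,0,0,0,0],
  "gripper": [-1,-1,-1,-1,-1,-1]
}}

```text
clock: 26.52
tool_pos: [0.5171, -0.2804, 0.2082]
tcp_rot: [[-0.084, 0.994, -0.075], [0.996, 0.085, 0.009], [0.015, -0.074, -0.997]]
ft_force: [0.7, -0.1, -1.5]
gripper_width: 0.0138
```

Emit:
{"fn": "servo_tool", "kwargs": {
  "dp": [
    [0,0,-0.1],
    [0,0,-0.1],
    [0,0,-0.1]
  ],
  "turn": [0,0,0],
  "gripper": [-1,-1,-1]
}}

```text
clock: 26.9
tool_pos: [0.5171, -0.2797, 0.205]
tcp_rot: [[-0.086, 0.993, -0.075], [0.996, 0.087, 0.007], [0.014, -0.074, -0.997]]
ft_force: [-4.8, 1.2, 9.5]
gripper_width: 0.0134
```

Emit:
{"fn": "servo_tool", "kwargs": {
  "dp": [
    [0,0,-0.1],
    [0,0,-0.1],
    [0,0,-0.1]
  ],
  "turn": [0,0,0],
  "gripper": [-1,-1,-1]
}}

```text
clock: 27.28
tool_pos: [0.5169, -0.279, 0.2052]
tcp_rot: [[-0.088, 0.993, -0.074], [0.996, 0.089, 0.003], [0.01, -0.073, -0.997]]
ft_force: [-2.9, 1.0, 6.1]
gripper_width: 0.0139
```

Emit:
{"fn": "servo_tool", "kwargs": {
  "dp": [
    [0,0,0],
    [0,0,0],
    [0,0,0],
    [0,0,0.3],
    [0,0,0.6],
    [0,0,0.7],
    [0,0,0.7],
    [0,0,0.4]
  ],
  "turn": [0,0,0,0,0,0,0,0],
  "gripper": [0,0,0,0,0,0,0,0],
  "force": 30
}}

```text
clock: 28.28
tool_pos: [0.518, -0.2788, 0.2651]
tcp_rot: [[-0.09, 0.994, -0.069], [0.996, 0.09, 0.0], [0.006, -0.069, -0.998]]
ft_force: [-0.1, -0.4, 0.2]
gripper_width: 0.0435
```

```bash
python3 look.py f side; python3 - <<'E'
from bed import *
c=np.load("/tmp/top.npz"); cv2.imwrite("pics/e_crop.png",cv2.resize(c["frame"][195:235,262:362],None,fx=8,fy=8,interpolation=cv2.INTER_CUBIC))
P=cloud(c)
# world of shaft points: high points in trough region
m=P[195:230,262:362].reshape(-1,3); B=np.array([tobed(p) for p in m])
for n,(a,b) in dict(R=(-105,-22),L=(25,108)).items():
    k=(m[:,2]>.044)&(m[:,2]<.07)&(B[:,1]*1000>a)&(B[:,1]*1000<b)&(B[:,0]>.015)&(B[:,0]<.042)
    print(n,k.sum(),m[k].mean(0).round(4),(B[k].mean(0)*1000).round(1))
E
```

```text
clock 28.275
tool_pos [0.518, -0.2788, 0.2651]
tcp_rot [[-0.0896, 0.9936, -0.0692], [0.996, 0.0899, 0.0002], [0.0065, -0.0689, -0.9976]]
ft_force [-0.1428, -0.3935, 0.2191]
side 250 120 3.5294117647058822
R 243 [ 0.5691 -0.0483  0.051 ] [ 30.4 -63.9]
L 186 [0.5602 0.0829 0.0501] [33.4 67.7]
```

View pics/e_crop.png

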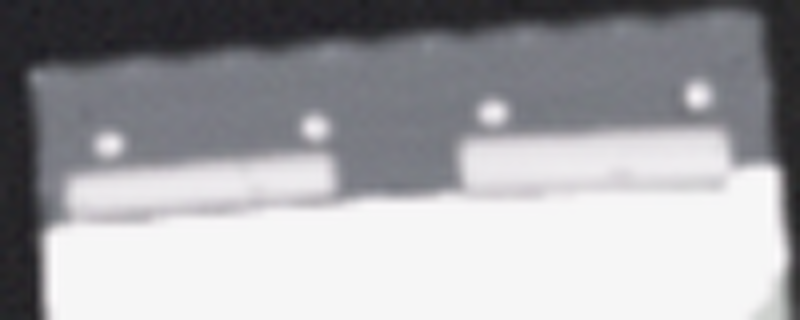

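View pics/f_side.png

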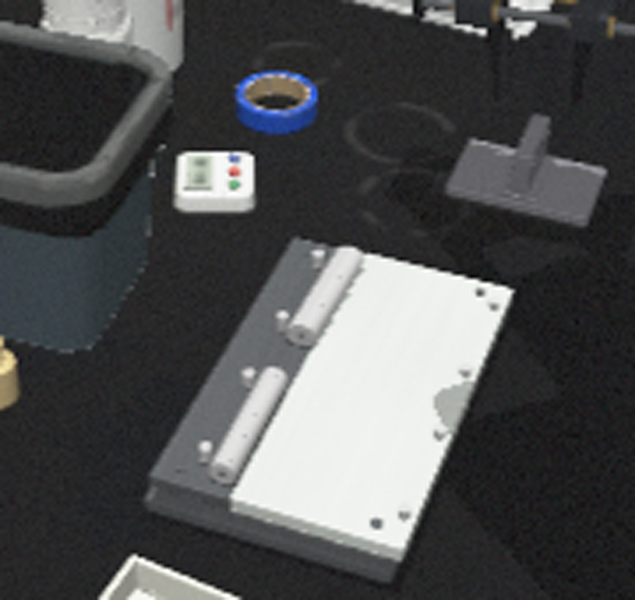

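Emit:
{"fn": "servo_tool", "kwargs": {
  "dp": [
    [0.16,0.6,0.02],
    [0.16,0.6,0.02],
    [0.16,0.6,0.02],
    [0.16,0.6,0.02],
    [0.16,0.6,0.02],
    [0.16,0.6,0.02],
    [0.16,0.6,0.02],
    [0.16,0.6,0.02]
  ],
  "turn": [-0.06,-0.06,-0.06,-0.06,-0.06,-0.06,-0.06,-0.06],
  "gripper": [0,0,0,0,0,0,0,0]
}}

```text
clock: 29.32
tool_pos: [0.545, -0.1754, 0.2682]
tcp_rot: [[-0.045, 0.997, -0.07], [0.999, 0.045, 0.004], [0.008, -0.07, -0.998]]
ft_force: [-0.8, -0.6, -0.0]
gripper_width: 0.0432
```

Emit:
{"fn": "servo_tool", "kwargs": {
  "dp": [
    [0.16,0.6,0.02],
    [0.16,0.6,0.02],
    [0.16,0.6,0.02],
    [0.16,0.6,0.02],
    [0.16,0.6,0.02],
    [0.16,0.6,0.02],
    [0.16,0.6,0.02],
    [0.16,0.6,0.02]
  ],
  "turn": [0,0,0,0,0,0,0,0],
  "gripper": [0,0,0,0,0,0,0,0]
}}

```text
clock: 30.32
tool_pos: [0.5725, -0.0727, 0.2717]
tcp_rot: [[-0.045, 0.997, -0.07], [0.999, 0.045, 0.004], [0.007, -0.07, -0.998]]
ft_force: [-0.2, 0.3, -0.3]
gripper_width: 0.0435
```

Emit:
{"fn": "servo_tool", "kwargs": {
  "dp": [
    [0.2,0.6,0],
    [0.2,0.5,0],
    [0,0,-0.3],
    [0,0,-0.3],
    [0,0,0]
  ],
  "turn": [0,0,0,0,0],
  "gripper": [0,0,0,0,0]
}}

```text
clock: 30.95
tool_pos: [0.5811, -0.0484, 0.2586]
tcp_rot: [[-0.046, 0.996, -0.07], [0.999, 0.047, 0.004], [0.007, -0.07, -0.998]]
ft_force: [-0.1, -0.4, 0.1]
gripper_width: 0.0434
```

```bash
python3 look.py g side; python3 - <<'E'
from bed import *
from rig import env
s=env.observe();p=s["tool_pos"]+.182*np.array(s["tcp_rot"])[:,2];print("tip",p.round(4),(tobed(p)*1000).round(1))
E
```

```text
clock 30.95
tool_pos [0.5811, -0.0484, 0.2586]
tcp_rot [[-0.0462, 0.9965, -0.0703], [0.9989, 0.0466, 0.0039], [0.0072, -0.07, -0.9975]]
ft_force [-0.0876, -0.3902, 0.0854]
side 250 120 3.5294117647058822
tip [ 0.5684 -0.0478  0.0772] [ 29.8 -63.2]
```

View pics/g_side.png

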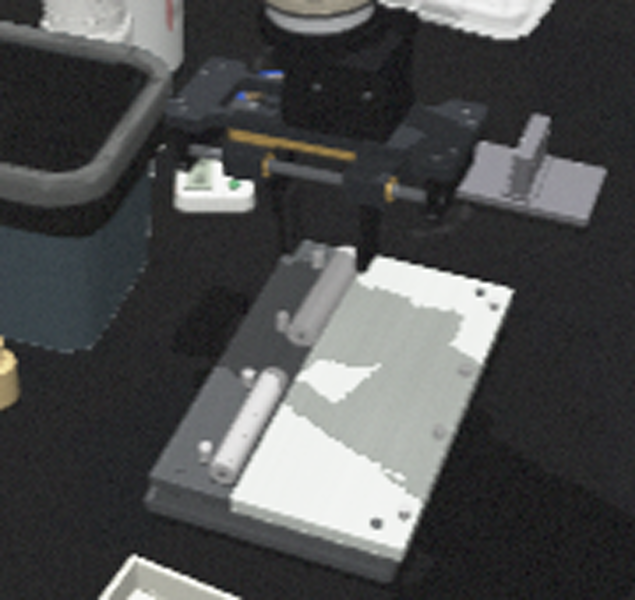

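Emit:
{"fn": "servo_tool", "kwargs": {
  "dp": [
    [0,0,-0.45],
    [0,0,-0.45],
    [0,0,-0.45],
    [0,0,-0.35],
    [0,0,0]
  ],
  "turn": [0,0,0,0,0],
  "gripper": [0,0,0,0,0]
}}

```text
clock: 31.62
tool_pos: [0.5809, -0.0493, 0.2219]
tcp_rot: [[-0.045, 0.996, -0.071], [0.999, 0.045, 0.004], [0.007, -0.071, -0.997]]
ft_force: [-0.4, -0.2, 1.1]
gripper_width: 0.0436
```

Emit:
{"fn": "servo_tool", "kwargs": {
  "dp": [
    [0,0,-0.12],
    [0,0,0],
    [0,0,0],
    [0,0,0],
    [0,0,0]
  ],
  "turn": [0,0,0,0,0],
  "gripper": [0,0,-1,-1,-1],
  "force": 25
}}

```text
clock: 32.25
tool_pos: [0.5812, -0.0492, 0.2201]
tcp_rot: [[-0.045, 0.997, -0.07], [0.999, 0.045, 0.004], [0.007, -0.069, -0.998]]
ft_force: [-1.1, 0.1, 1.8]
gripper_width: 0.0215
```

Emit:
{"fn": "servo_tool", "kwargs": {
  "dp": [
    [0,0,0],
    [0,0,0.2],
    [0,0,0.4],
    [0,0,0.5],
    [0,0,0.6],
    [0,0,0.6],
    [0,0,0.6]
  ],
  "turn": [0,0,0,0,0,0,0],
  "gripper": [-1,-1,-1,-1,-1,-1,-1]
}}

```text
clock: 33.12
tool_pos: [0.5807, -0.0491, 0.2816]
tcp_rot: [[-0.045, 0.996, -0.071], [0.999, 0.045, 0.004], [0.007, -0.07, -0.997]]
ft_force: [0.3, -0.5, -1.4]
gripper_width: 0.0212
```

```bash
python3 look.py h side
```

```text
clock 33.125
tool_pos [0.5807, -0.0491, 0.2816]
tcp_rot [[-0.045, 0.9965, -0.0707], [0.999, 0.0454, 0.004], [0.0072, -0.0704, -0.9975]]
ft_force [0.2938, -0.4668, -1.3982]
side 250 120 3.5294117647058822
```

View pics/h_side.png

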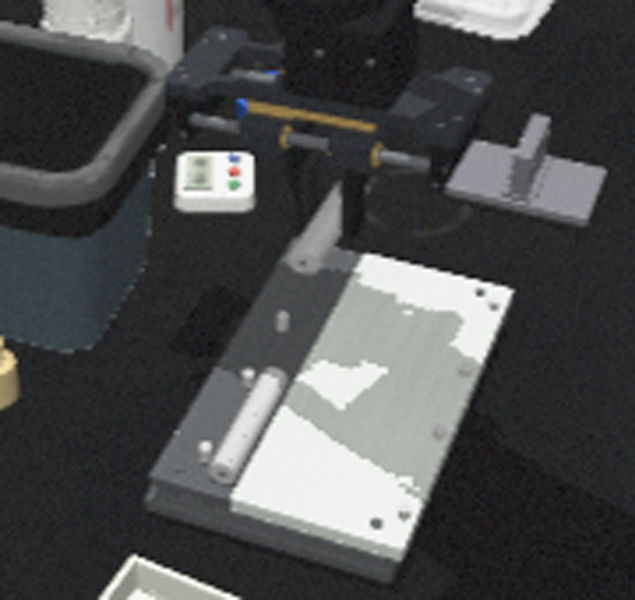

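Emit:
{"fn": "servo_tool", "kwargs": {
  "dp": [
    [-0.05,0.4,0.02],
    [-0.09,0.6,0.02],
    [-0.09,0.6,0.02],
    [-0.09,0.6,0.02],
    [-0.09,0.6,0.02],
    [-0.09,0.6,0.02],
    [-0.09,0.6,0.02],
    [-0.09,0.6,0.02]
  ],
  "turn": [0,0,0,0,0,0,0,0],
  "gripper": [-1,-1,-1,-1,-1,-1,-1,-1]
}}

```text
clock: 34.17
tool_pos: [0.566, 0.0497, 0.2859]
tcp_rot: [[-0.045, 0.997, -0.07], [0.999, 0.046, 0.004], [0.007, -0.07, -0.998]]
ft_force: [0.0, 0.2, -2.3]
gripper_width: 0.0212
```

Emit:
{"fn": "servo_tool", "kwargs": {
  "dp": [
    [-0.09,0.6,0.02],
    [-0.09,0.6,0.02],
    [-0.09,0.6,0.02],
    [-0.09,0.6,0.02],
    [-0.09,0.6,0.02],
    [-0.09,0.6,0.02],
    [-0.09,0.6,0.02],
    [-0.09,0.6,0.02]
  ],
  "turn": [0,0,0,0,0,0,0,0],
  "gripper": [-1,-1,-1,-1,-1,-1,-1,-1]
}}

```text
clock: 35.17
tool_pos: [0.5506, 0.1525, 0.2894]
tcp_rot: [[-0.045, 0.997, -0.07], [0.999, 0.046, 0.004], [0.007, -0.069, -0.998]]
ft_force: [0.2, 0.3, -1.1]
gripper_width: 0.0211
```

Emit:
{"fn": "servo_tool", "kwargs": {
  "dp": [
    [-0.09,0.6,0.02],
    [-0.09,0.6,0.02],
    [-0.09,0.6,0.02],
    [-0.09,0.6,0.02],
    [-0.09,0.6,0.02],
    [-0.09,0.6,0.02],
    [-0.09,0.6,0.02],
    [-0.09,0.5,0.02]
  ],
  "turn": [0,0,0,0,0,0,0,0],
  "gripper": [-1,-1,-1,-1,-1,-1,-1,-1]
}}

```text
clock: 36.17
tool_pos: [0.5351, 0.2534, 0.2927]
tcp_rot: [[-0.045, 0.997, -0.069], [0.999, 0.046, 0.004], [0.007, -0.069, -0.998]]
ft_force: [-0.1, -0.3, -0.7]
gripper_width: 0.0212
```

Emit:
{"fn": "servo_tool", "kwargs": {
  "dp": [
    [-0.15,0.4,0],
    [0,0.1,-0.4],
    [0,0,-0.6],
    [0,0,-0.6],
    [0,0,-0.6],
    [0,0,-0.6],
    [0,0,-0.5],
    [0,0,0]
  ],
  "turn": [0,0,0,0,0,0,0,0],
  "gripper": [-1,-1,-1,-1,-1,-1,-1,-1]
}}

```text
clock: 37.17
tool_pos: [0.5315, 0.2634, 0.2205]
tcp_rot: [[-0.045, 0.996, -0.072], [0.999, 0.045, 0.003], [0.006, -0.072, -0.997]]
ft_force: [0.3, -0.2, -2.5]
gripper_width: 0.0212
```

```bash
python3 - <<'E'
from rig import cams
import cv2
for n,(x0,y0,x1,y1) in dict(side=(230,200,390,370),top=(170,170,320,280)).items():
    c=cams.capture(n);a=c["frame"][y0:y1,x0:x1];k=min(800/a.shape[1],600/a.shape[0]);cv2.imwrite(f"pics/i_{n}.png",cv2.resize(a,None,fx=k,fy=k,interpolation=2))
E
```

```text
(no output)
```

View pics/i_side.png

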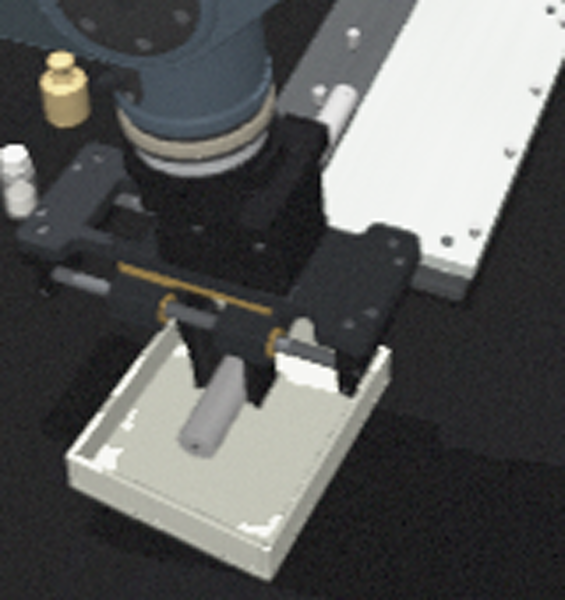

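Emit:
{"fn": "servo_tool", "kwargs": {
  "dp": [
    [0,0,-0.4],
    [0,0,-0.4],
    [0,0,-0.3],
    [0,0,-0.15],
    [0,0,0]
  ],
  "turn": [0,0,0,0,0],
  "gripper": [-1,-1,-1,-1,-1]
}}

```text
clock: 37.9
tool_pos: [0.5323, 0.2638, 0.1957]
tcp_rot: [[-0.045, 0.997, -0.068], [0.999, 0.046, 0.004], [0.007, -0.068, -0.998]]
ft_force: [-0.4, -0.3, -1.5]
gripper_width: 0.0209
```

Emit:
{"fn": "servo_tool", "kwargs": {
  "dp": [
    [0,0,-0.1],
    [0,0,-0.05],
    [0,0,0]
  ],
  "turn": [0,0,0],
  "gripper": [-1,-1,-1]
}}

```text
clock: 38.28
tool_pos: [0.5325, 0.2639, 0.1929]
tcp_rot: [[-0.045, 0.997, -0.067], [0.999, 0.046, 0.004], [0.007, -0.067, -0.998]]
ft_force: [-0.1, 0.2, -2.8]
gripper_width: 0.0213
```

Emit:
{"fn": "servo_tool", "kwargs": {
  "dp": [
    [0,0,-0.05],
    [0,0,-0.05]
  ],
  "turn": [0,0],
  "gripper": [-1,-1]
}}

```text
clock: 38.52
tool_pos: [0.5325, 0.2639, 0.191]
tcp_rot: [[-0.045, 0.997, -0.067], [0.999, 0.046, 0.004], [0.007, -0.067, -0.998]]
ft_force: [0.1, 0.6, -1.8]
gripper_width: 0.0213
```

Emit:
{"fn": "servo_tool", "kwargs": {
  "dp": [
    [0,0,-0.03],
    [0,0,0],
    [0,0,0],
    [0,0,0],
    [0,0,0.3],
    [0,0,0.6],
    [0,0,0.7],
    [0,0,0.8]
  ],
  "turn": [0,0,0,0,0,0,0,0],
  "gripper": [-0.4,-0.2,-0.1,-0.1,-0.1,-0.1,-0.1,-0.1]
}}

```text
clock: 39.52
tool_pos: [0.5326, 0.264, 0.2416]
tcp_rot: [[-0.045, 0.997, -0.067], [0.999, 0.046, 0.004], [0.007, -0.067, -0.998]]
ft_force: [-0.5, 0.5, 0.6]
gripper_width: 0.0394
```

Emit:
{"fn": "servo_tool", "kwargs": {
  "dp": [
    [0,0,0.8],
    [0,0,0.8],
    [-0.4,0,0.8],
    [-0.4,0,0.6],
    [-0.4,0,0.3],
    [0,0,0],
    [0,0,0]
  ],
  "turn": [0,0,0,0,0,0,0],
  "gripper": [-0.1,-0.1,-0.1,-0.1,-0.1,-0.1,-0.1]
}}

```text
clock: 40.4
tool_pos: [0.5063, 0.2641, 0.3148]
tcp_rot: [[-0.046, 0.997, -0.064], [0.999, 0.046, 0.005], [0.008, -0.063, -0.998]]
ft_force: [-0.9, 0.3, 0.0]
gripper_width: 0.0391
```

```bash
python3 - <<'E'
from rig import cams
import cv2,numpy as np
for n,(x0,y0,x1,y1) in dict(side=(230,110,450,370),top=(170,150,470,290)).items():
    c=cams.capture(n);np.savez(f"/tmp/{n}.npz",**c);a=c["frame"][y0:y1,x0:x1];k=min(800/a.shape[1],600/a.shape[0]);cv2.imwrite(f"pics/j_{n}.png",cv2.resize(a,None,fx=k,fy=k,interpolation=2))
E
```

```text
(no output)
```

View pics/j_side.png

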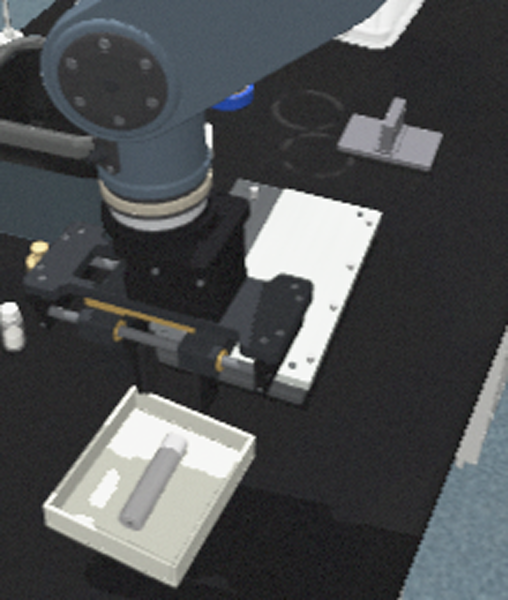

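View pics/j_top.png

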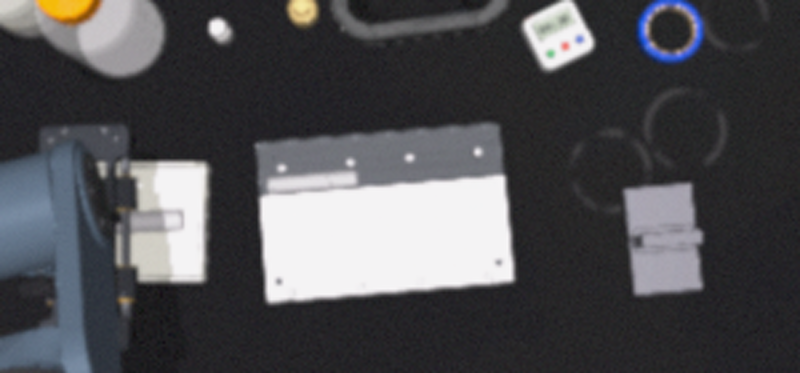

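Everything is where it should be. The oval shaft lies flat in the tray (side crop, about (152,480)) and the round one is still in the trough (top crop, about (312,181)). The pad is flat on the worktop at about (664,240), and the bystanders look unmoved.

```bash
python3 - <<'E'
from bed import *
c=np.load("/tmp/top.npz");k=800/300
w=onz(c,(170+312/k,150+182/k),.043);print("round in bed mm",(tobed(w)*1000).round(1))
c0=np.load("/tmp/top0.npz")
d=np.abs(c["frame"][140:185,235:450].astype(int)-c0["frame"][140:185,235:450]).max(2);print("bystander region diff",(d>60).sum())
from rig import job
print(job.hand_in())
E
```

```text
round in bed mm [32.1 70.6]
bystander region diff 0
the job is handed in; nothing more can be done
None
```

The job is handed in at about 40 s of the 72 s allowed, with the out-of-round shaft in the tray and the true one left in the trough; no verdict was reported.

- **Rolling:** I rolled both shafts across the plate under the pad, and each dropped into the trough. Wrist readings put the pressure at about 2–8 N, though I only read the force every row or few, so I did not see the peaks between readings.
- **Which shaft was out of round:** The one in the right-hand lane (negative y) lifted the pad by about 3.5–4 mm as it rolled, and it measured about 21.5 mm across in the jaws. The left-hand one rolled at a steady height.
- **End state:** In the last pictures the out-of-round shaft lies inside the tray. Part of the tray was hidden from the top camera, so that rests on the side view. The round shaft lies in the trough at bed x of about 32 mm, and the pad stands flat and clear of bed and tray. The bystander area looked the same as at the start.
- **Tool tilt:** The tool slowly leaned over during fast moves, by up to about 4°. I allowed for it in the positions and used slower moves after the pad was set down. The pad still settled flat when I let go of it.

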